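# Clamp the jar stop to the T-slot rail

### The arm

A 6-joint arm with a two-finger parallel gripper is mounted at the origin on a cart in front of the work surface, level with it; the furniture and walls round the work are solid. World frame = base frame: x ahead of the robot, y to its left, z up, the work surface at z = 0. Lengths are in mm, angles in degrees, forces in N, time in s.
With the tool pointing down it reaches from about 400 to 825 mm from the base axis. Payload 7 kg.
Tool frame: the origin (TCP) lies on the centre line of the jaws, within the pads' length; the fingertips stand 19 mm ahead of it and the grasp point (between the pads) is the TCP; z points along the fingers, y is the line along which they close (so a half turn about z gives the same grasp; the last joint's range is limited). The gripper opens to 88 mm and grips with 3 to 60 N. Pads are 19 mm wide; open, the fingers measure 130 mm over their backs; the gripper's body (78 mm by 193 mm) begins 47 mm behind the grasp point.
Start: joints at [-52.993, 20.546, 0.682, 0, -70.136, -16.507], TCP at [236.367, -632.239, 245.561] pointing down, gripper open.
Joint ranges: [-176.03, 176.03], [-82.01, 121.73], [-58.28, 71.71], [-173.87, 95.51], [-174.79, -0.11], [-173.66, 173.66]. Speed limits (degrees/s): [136.94, 136.94, 172.46, 180, 180, 180].

### API

Orientations are given as a 3x3 rotation matrix whose columns are the frame's x, y, z axes.
In Python, from workcell import arm gives the robot as it stands. The module is installed in compiled form; this text tells all that it offers.
- The arm moves only by the tool jog_arm, never from a script. Its argument "commands" is a list of rows, each an object with "dp": the shift along the tool's x, y, z each as a share of 0.3 m, from -1 to 1, a list of three; "twist": the turn, a rotation vector about the tool's x, y, z each as a share of 90 degrees, from -1 to 1, a list of three; "gripper": the opening, from 0 (shut) to 1 (fully open). A call has 1 to 5 rows; each row is the pose to reach, as a shift and turn from the pose commanded when the call began, along the tool's axes at that moment; what a row does not reach only later rows make up. A row lasts 1/8 s, in which the tool goes at most 62.5 mm and 10.7 degrees, less where a joint would pass 70% of its speed; a pose out of reach is approached as far as the arm can. A call with a number of a shift or a turn outside -1 to 1 is refused whole. A call with a gripper value outside its range is refused whole. The fingers move at their own pace and stop on an object; the grip force is fixed at half the most. Time passes only in rows, so rows that repeat a pose let the fingers close. It gives the time, the measured TCP pose, the force, the opening and the grip force at its end, in the units of the state.
- arm.get_state(): the state, without advancing time (a new reading comes with each control period).
- arm.read_camera(name): name is "side" or "top" or "wrist"; returns the picture (480x640x3 uint8, red, green, blue); there is no depth.
- arm.get_calibration(name): a dict with "intrinsics" (3x3 intrinsics, pixels), "dist" ([k1, k2, p1, p2, k3] as OpenCV has them; the pictures are not rectified), "view" (4x4, takes a point from world to camera coordinates); the wrist camera has in their place "T_tool_cam" (4x4, takes a point from camera to tool coordinates, whose origin is the TCP and whose axes are the flange's). Camera axes: x right, y down, z forward; pixel columns grow to the right and rows downward; lengths in mm; the calibration is good to about 2 mm. A picture is of the moment at which its call begins: read the wrist's pose just before it. get_calibration takes no time and is no camera call.
- arm.hand_in(): hands the job in; it is judged then, once.
The state is a dict: "t": time; "joint_positions": joint angles; "qd": joint speeds; "effort": joint torques, N m; "tool_pos": TCP position; "tcp_rot": TCP orientation; "ft_force": force on the tool from outside, world axes, zero at the start; "torque": the same for the moment, N m; "finger_gap": opening from 0.0 (shut) to 1.0 (fully open); "gripper_force": force on a finger pad.
Only numpy, scipy, OpenCV 4.12 (cv2) and the standard library are available. Lean on these libraries where they do the work, as an engineer would, in place of code of your own. Each camera call takes 0.05 s, during which the arm holds its last target. There are 200 camera calls.

### The job

Fix the blue jar stop where it stands on the aluminium T-slot rail: take the T-bolt with the red knob from the wooden block, lower its head through the stop and the rail's slot until the knob's flange sits flat on the stop, and turn the knob clockwise so that the head swings square under the slot's lips and then the knob comes up firmly hand-tight. Feel your way in and do not force or overtighten it, keep the stop at its place on the rail, and leave everything else on the table alone.

Things in the scene. Friction and masses are not known exactly. Their poses are not given: they have to be found in the camera images.
- tbolt: T-bolt, about 340 g, upright with its head down in the wooden block's pocket. Origin: centre of the head's underside; z up the bolt, x along the head. Steel head 28 (x) x 14 (y) x 6 mm, stud 11 mm thick. Two opposite head corners are cut back: under the lips it turns clockwise only, from along the slot to square across it, where the slot walls stop it (anticlockwise it jams at 40 degrees)
- knob_mid (a point): fixed point on the bolt's axis 36 mm above the head's underside, about mid-height of the knob. The knob (the nut): red, round, ribbed, 36 mm diameter, 26 mm tall, on a steel flange 44 mm in diameter, 4 mm thick, bearing at a radius of 20 mm, whose underside starts 18.7 to 22.7 mm above the head's underside. Clockwise from above runs it down 2.2 mm per rad; pressing down on it adds drag (0.012 N m per N)
- stud_end (a point): top end of the stud, 53 mm above the head's underside. The knob is stiff on the thread (0.05 N m), so the bolt turns with it until the slot walls stop the head; then it runs 0.3 to 2.2 rad until the head meets the lips, and resistance climbs by 0.015 N m per N of clamp as the flange rubs: 0.4 to 0.5 N m is hand-tight, over 50 N (0.75 N m) overtight. Its grip is rubber-cored: 1 N m per rad of twist
- rail: aluminium T-slot rail fixed to the table, 90 (x) x 240 (y) x 20 mm tall, origin at the centre of its underside. The slot runs along its y axis in the middle of the top: mouth 15 mm wide, lips 6 mm thick, below them an undercut 28.6 mm wide and 12 mm high
- jar_stop: blue steel jar stop, loose on the rail, kept over the slot by a tongue with 1.5 mm of play each way. Origin: on the foot's underside (the rail's top), at the centre of its oblong hole. Foot 72 (x) x 120 (y, from -42 to +78 mm) x 6 mm; fence 45 mm tall across the +y end, from 78 to 87 mm
- stop_hole (a point): centre of the oblong hole at the upper face of the stop's foot, 26 mm above the table; the hole is 18 mm (x) by 36 mm (y, along the rail) and opens into the slot. Seated, the flange lies on this face, the head's underside about 3 to 7.5 mm above the table
- parts_block: light wooden block fixed to the table, 100 (x) x 64 (y) x 36 mm tall, origin at the centre of its underside, with an oblong pocket 35 (x) by 19 mm (y), 34 mm deep, in the middle of its top; the bolt hangs in it by the flange, its head along the block's long side
- stapler: grey stapler lying on the table, 137 x 32 x 44 mm, leave alone
- tape_roll: roll of brown parcel tape, 66 mm diameter, 48 mm tall, leave alone
- marker_black: black and white felt marker, 130 x 17 mm, leave alone
- lid_0: jar lid, 65 mm diameter, 16 mm tall, leave alone
- lid_1: jar lid lying upside down, 65 mm diameter, 16 mm tall, leave alone
- tape_dispenser: red hand tape dispenser, 213 x 151 x 59 mm, leave alone
- jar_20: full glass jar, 69 mm diameter, 112 mm tall, leave alone
Things that resemble listed ones, but are neither listed nor needed, are in the scene too. Of the things like the jar_stop, leave any that is turquoise; of the rest the larger one is meant.

How it is judged (in metres and radians):
On the way, in this order (a step that is already met when the one before it is completed fails the run):
1. the bolt's head is through the stop and below the slot's lips, not yet square (z of tbolt in the frame of rail between 0.002 and 0.0092 m and horizontal distance between tbolt and jar_stop below 0.015 m and angle between tbolt's own z axis and vertical below 0.12 rad and angle between the x axis of tbolt and the y axis of rail, either way round below 0.6 rad), for 0.1 s.
2. the head is turned square across the slot under the lips (z of tbolt in the frame of rail between 0.002 and 0.0092 m and horizontal distance between tbolt and jar_stop below 0.015 m and angle between tbolt's own z axis and vertical below 0.12 rad and angle between the x axis of tbolt and the x axis of rail, either way round below 0.25 rad), for 0.1 s.
At the end, for the whole second after the job is handed in: T-bolt upright (0.12 rad) in the stop's hole, head under the lips and square across the slot (0.25 rad), clamping the stop to the rail with over 10 N; stop flat on the rail within 15 mm of where it was; all released and at rest (all of step 2 and contact force between tbolt and rail above 10 N and contact force between tbolt and jar_stop above 10 N and z of jar_stop in the frame of rail between 0.017 and 0.022 m and distance of jar_stop from where it was at the start of the episode below 0.015 m and linear speed of tbolt below 0.02 m/s); the robot touches nothing.
It fails at once if the bolt is forced or overtightened: more than 50 N between it and the rail or the stop (contact force between tbolt and rail above 50 N or contact force between tbolt and jar_stop above 50 N).
It fails at once if the head is forced in: over 30 N between bolt and stop or rail while the head is not yet square (angle between the x axis of tbolt and the x axis of rail, either way round above 0.6 rad and (contact force between tbolt and rail above 30 N or contact force between tbolt and jar_stop above 30 N)).
It fails at once if the jar stop is shifted more than 20 mm or tipped (distance of jar_stop from where it was at the start of the episode above 0.02 m or angle between jar_stop's own z axis and vertical above 0.2 rad).
It fails at once if a bystander is moved more than 20 mm (distance of any of stapler, tape_roll, marker_black, lid_0, lid_1, tape_dispenser, jar_20 from where it was at the start of the episode above 0.02 m).
It also fails if it takes over 72 s, if anything falls off the work surface, if the arm or the gripper's body presses on something with over 40 N, if the wrist force passes 120 N, or if a joint passes its speed limit or range.

## Working session

There is one attempt and no reset: what is moved stays moved. The work goes in short steps, Python scripts to look and compute and a tool call to move; the robot and the scene stay as the last step left them, time stands still between calls to the robot, and variables do not carry over. Pictures are saved under pics/ and viewed, at most 10 in all, crops included, and the job is handed in when it is done.

Besides the shell and the picture viewer there is one more tool, called after "Emit:" in YAML: its name, and indented under it one key for each argument. jog_arm: Moves the arm, as the interface text tells. Shift numbers are shares of 0.3 m and turn numbers shares of 90 degrees, none past 1 either way. Its arguments: {"type":"object","properties":{"commands":{"type":"array"}},"required":["commands"]}

```bash
mkdir -p pics; cat > h.py <<'E'
from workcell import arm
import numpy as np, cv2
def cam(n):
    c=arm.get_calibration(n); K=np.array(c['intrinsics'],float); d=np.array(c['dist'],float)
    if n=='wrist':
        s=arm.get_state(); T=np.eye(4); T[:3,:3]=s['tcp_rot']; T[:3,3]=s['tool_pos']
        V=np.linalg.inv(T@np.array(c['T_tool_cam']))
    else: V=np.array(c['view'],float)
    return K,d,V
def snap(n,f):
    C=cam(n); im=arm.read_camera(n); cv2.imwrite('pics/'+f,im[:,:,::-1]); return im,C
def px2w(C,uv,z):
    K,d,V=C; p=cv2.undistortPoints(np.array(uv,float).reshape(-1,1,2),K,d)[:,0]
    R=V[:3,:3];o=-R.T@V[:3,3]; r=np.c_[p,np.ones(len(p))]@R
    return o+r*((z-o[2])/r[:,2])[:,None]
def w2px(C,P):
    K,d,V=C; return cv2.projectPoints(np.array(P,float).reshape(-1,3),cv2.Rodrigues(V[:3,:3])[0],V[:3,3],K,d)[0][:,0]
E
python3 - <<'E'
from h import *
import pickle
np.set_printoptions(precision=1,suppress=True)
D={}
for n in('top','side'):
    im,C=snap(n,n+'0.png');D[n]=C
    R=C[2][:3,:3];print(n,-R.T@C[2][:3,3],R[2])
pickle.dump(D,open('c.pkl','wb'))
print(arm.get_state())
print(arm.get_calibration('wrist')['T_tool_cam'])
E
```

```text
top [ 341.7    1.8 1212.4] [ 0.2 -0.  -1. ]
side [264.9 981.6 485.9] [ 0.3 -0.9 -0.4]
{'t': 0.1, 'joint_positions': array([-53. ,  20.6,   0.6,  -0. , -70.1, -16.5]), 'qd': array([ 0.1, -0. ,  0.1,  0.2, -0.1,  0. ]), 'effort': array([ -0. , -58.4,  29.4,   7. ,   0. ,  -0. ]), 'tool_pos': array([ 236.2, -631.8,  244.7]), 'tcp_rot': array([[-0.9, -0.4, -0. ],
       [-0.4,  0.9,  0. ],
       [ 0. ,  0. , -1. ]]), 'ft_force': array([ 0.4, -0.3,  0. ]), 'torque': array([-0.1,  0. ,  0. ]), 'gripper_force': 0.0, 'finger_gap': 0.9982632346758386}
[[  -0.    -1.    -0.3   79.1]
 [   1.    -0.    -0.    -0.1]
 [   0.    -0.3    1.  -139.1]
 [   0.     0.     0.     1. ]]
```

View pics/top0.png

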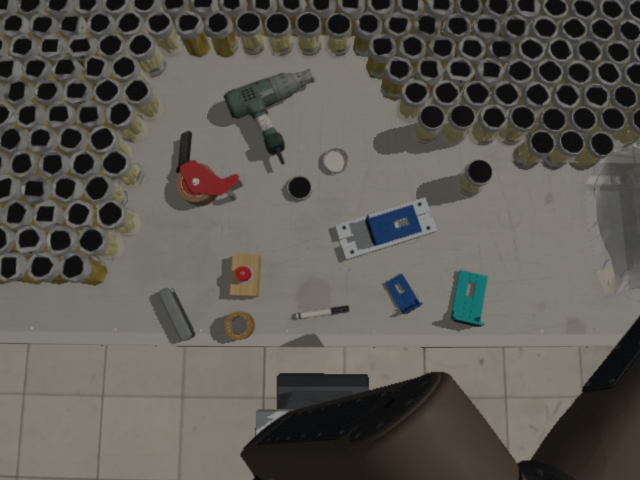

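View pics/side0.png

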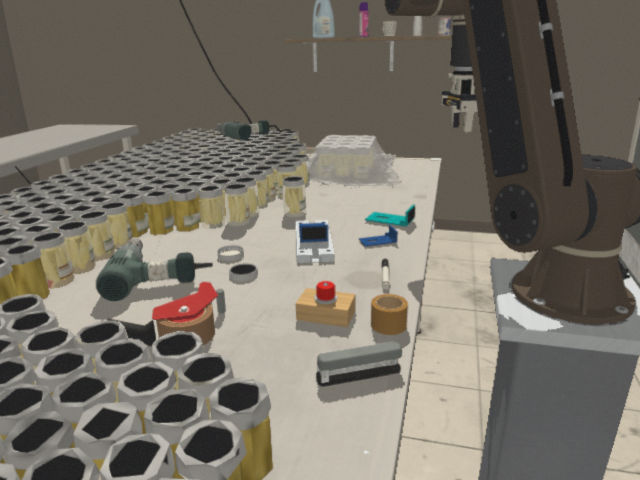

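The top view shows the knob at (243,273) on the wooden block at about (245,275). The blue stop is on the rail, with its hole at about (402,224). The small blue and turquoise stops near (403,293) and (469,297) are decoys. The side view agrees.

```bash
python3 - <<'E'
from h import *
import pickle
np.set_printoptions(precision=3,suppress=True)
D=pickle.load(open('c.pkl','rb'))
C=D['top']
print('knob',px2w(C,[(243,273)],70),'side',px2w(D['side'],[(326,287)],75))
print('hole',px2w(C,[(402,224)],26))
print('block',px2w(C,[(234,254),(260,255),(259,297),(230,295)],36))
print('rail',px2w(C,[(334,227),(428,199),(437,232),(346,259)],20))
s=arm.get_state();print(s['tool_pos'],s['tcp_rot']);print(arm.get_calibration('wrist'))
E
```

```text
knob [[470.587 188.229  70.   ]] side [[462.442 219.382  75.   ]]
hole [[ 599.937 -194.424   26.   ]]
block [[520.585 217.248  36.   ]
 [518.542 154.027  36.   ]
 [417.06  153.563  36.   ]
 [421.339 223.13   36.   ]]
rail [[ 592.433  -25.693   20.   ]
 [ 666.273 -262.87    20.   ]
 [ 581.483 -282.609   20.   ]
 [ 512.308  -55.351   20.   ]]
[ 236.228 -631.849  244.693] [[-0.937 -0.35  -0.001]
 [-0.35   0.937  0.001]
 [ 0.     0.002 -1.   ]]
{'intrinsics': array([[350.549,   0.   , 320.27 ],
       [  0.   , 350.549, 238.996],
       [  0.   ,   0.   ,   1.   ]]), 'dist': array([-0.043,  0.   ,  0.   ,  0.   ,  0.   ]), 'T_tool_cam': array([[  -0.   ,   -0.958,   -0.287,   79.106],
       [   1.   ,   -0.   ,   -0.001,   -0.136],
       [   0.001,   -0.287,    0.958, -139.104],
       [   0.   ,    0.   ,    0.   ,    1.   ]])}
```

```bash
cat >> h.py <<'E'
from scipy.spatial.transform import Rotation as Ro
def Rdown(yaw):
    a=np.radians(yaw); c,s=np.cos(a),np.sin(a); return np.array([[c,s,0],[s,-c,0],[0,0,-1.]])
def go(xyz,yaw):
    s=arm.get_state();R=np.array(s['tcp_rot']);p=np.array(s['tool_pos'])
    d=R.T@(np.array(xyz)-p)/300; w=Ro.from_matrix(R.T@Rdown(yaw)).as_rotvec()/(np.pi/2)
    print('t %.2f'%s['t'],'p',p.round(1),'yaw %.1f'%np.degrees(np.arctan2(R[1,0],R[0,0])),'dp',d.round(4),'tw',w.round(4),'J',s['joint_positions'].round(0))
E
python3 -c "
from h import *
go((540,-250,300),-110)"
```

```text
t 0.10 p [ 236.2 -631.8  244.7] yaw -159.5 dp [-1.3941  0.838  -0.1833] tw [ 1.0e-03  3.0e-04 -5.5e-01] J [-53.  21.   1.  -0. -70. -17.]
```

Emit:
jog_arm:
  commands:
    - {"dp":[-0.7,0.42,-0.15],"twist":[0,0,-0.55],"gripper":1}
    - {"dp":[-0.7,0.42,-0.15],"twist":[0,0,-0.55],"gripper":1}
    - {"dp":[-0.7,0.42,-0.15],"twist":[0,0,-0.55],"gripper":1}
    - {"dp":[-0.7,0.42,-0.15],"twist":[0,0,-0.55],"gripper":1}
    - {"dp":[-0.7,0.42,-0.15],"twist":[0,0,-0.55],"gripper":1}

```text
t: 0.72
tool_pos: [391.6, -437.9, 291.7]
tcp_rot: [[-0.333, -0.943, 0.002], [-0.943, 0.333, -0.001], [0.0, -0.002, -1.0]]
ft_force: [-0.8, 0.4, -0.3]
finger_gap: 0.995
gripper_force: 0.0
```

```bash
python3 -c "
from h import *
go((540,-100,290),-65)"
```

```text
t 0.72 p [ 391.6 -437.9  291.7] yaw -109.4 dp [-1.2268 -0.0914  0.0057] tw [-0.0012 -0.0005 -0.4938] J [-29.  11.  -7.  -0. -72.  10.]
```

```bash
python3 -c "
from h import *
go((590,-180,200),-65)"
```

```text
t 0.72 p [ 391.6 -437.9  291.7] yaw -109.4 dp [-1.0309 -0.3367  0.3062] tw [-0.0012 -0.0005 -0.4938] J [-29.  11.  -7.  -0. -72.  10.]
```

Emit:
jog_arm:
  commands:
    - {"dp":[-1,-0.336,0],"twist":[0,0,-0.494],"gripper":1}
    - {"dp":[-1,-0.336,0.15],"twist":[0,0,-0.494],"gripper":1}
    - {"dp":[-1,-0.336,0.3],"twist":[0,0,-0.494],"gripper":1}
    - {"dp":[-1,-0.336,0.3],"twist":[0,0,-0.494],"gripper":1}
    - {"dp":[-1,-0.336,0.3],"twist":[0,0,-0.494],"gripper":1}

```text
t: 1.35
tool_pos: [575.2, -206.4, 207.5]
tcp_rot: [[0.417, -0.909, -0.0], [-0.909, -0.417, 0.0], [-0.0, 0.0, -1.0]]
ft_force: [0.6, -0.5, 1.2]
finger_gap: 1.002
gripper_force: 0.0
```

Emit:
jog_arm:
  commands:
    - {"dp":[0,0,0],"twist":[0,0,0],"gripper":1}
    - {"dp":[0,0,0],"twist":[0,0,0],"gripper":1}

```text
t: 1.6
tool_pos: [574.3, -207.9, 208.0]
tcp_rot: [[0.415, -0.91, -0.001], [-0.91, -0.415, -0.0], [-0.0, 0.001, -1.0]]
ft_force: [-0.2, 0.4, 0.5]
finger_gap: 1.003
gripper_force: 0.0
```

```bash
python3 -c "
from h import *
import pickle
im,C=snap('wrist','w1.png');pickle.dump(C,open('w1.pkl','wb'))
print(w2px(C,(600,-194,26)))
go((480,150,200),-65)"
```

```text
[[287.73949898 222.46598147]]
t 1.65 p [ 574.2 -208.5  208.6] yaw -65.6 dp [-1.2179 -0.2087  0.0284] tw [ 0.0001 -0.0001 -0.0062] J [ -2.  16. -11.   0. -63.  26.]
```

View pics/w1.png

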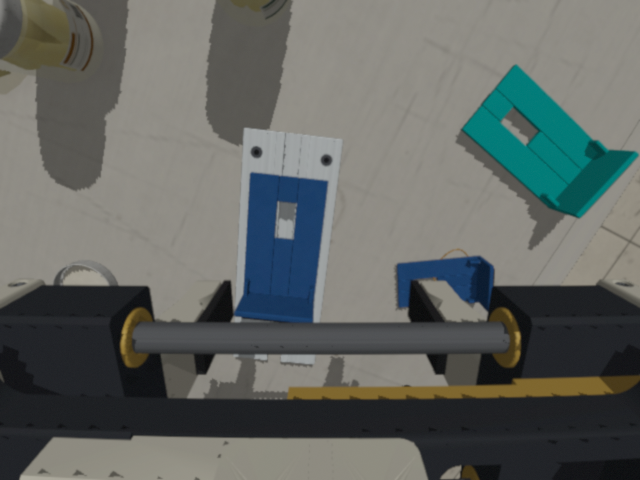

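The wrist view shows the blue stop on the white rail, with its oblong hole centred at about (286,220). The fence is at the lower end, near (275,308), which is the +y side.

```bash
cat > hole.py <<'E'
from h import *
def hole(im,C,guess):
    i=im.astype(int); blue=((i[:,:,2]-i[:,:,0])>35).astype(np.uint8)
    n,l,st,ce=cv2.connectedComponentsWithStats(1-blue,connectivity=4)
    k=l[int(guess[1]),int(guess[0])]; m=(l==k).astype(np.uint8)
    c=max(cv2.findContours(m,0,2)[0],key=cv2.contourArea)
    w=px2w(C,c[:,0]+0.0,26)[:,:2]
    print('area',st[k]); r=cv2.minAreaRect(w.astype(np.float32)); print('rect',r)
    print('box',cv2.boxPoints(r).round(1).tolist()); return r
E
python3 - <<'E'
from hole import *
import pickle
np.set_printoptions(precision=1,suppress=True)
im=cv2.imread('pics/w1.png')[:,:,::-1];C=pickle.load(open('w1.pkl','rb'))
hole(im,C,(286,220))
print('rail',px2w(C,[(244,128),(341,139),(314,365),(234,355)],20))
print('foot',px2w(C,[(251,173),(327,181)],26))
E
```

```text
area [274 201  23  39 735]
rect ((603.1011962890625, -194.96876525878906), (18.83182144165039, 35.67368698120117), 18.101329803466797)
box [[588.5999755859375, -180.89999389648438], [599.7000122070312, -214.8000030517578], [617.5999755859375, -209.0], [606.5, -175.10000610351562]]
rail [[ 669.6 -256.4   20. ]
 [ 586.5 -283.5   20. ]
 [ 510.9  -55.7   20. ]
 [ 595.5  -31.1   20. ]]
foot [[ 648.5 -222.8   26. ]
 [ 582.6 -244.7   26. ]]
```

Emit:
jog_arm:
  commands:
    - {"dp":[-1,-0.17,0],"twist":[0,0,0],"gripper":1}
    - {"dp":[-1,-0.17,0],"twist":[0,0,0],"gripper":1}
    - {"dp":[-1,-0.17,0],"twist":[0,0,0],"gripper":1}
    - {"dp":[-1,-0.17,0],"twist":[0,0,0],"gripper":1}
    - {"dp":[-1,-0.17,0],"twist":[0,0,-0.1],"gripper":1}

```text
t: 2.28
tool_pos: [496.1, 86.8, 209.6]
tcp_rot: [[0.552, -0.834, 0.002], [-0.834, -0.552, 0.001], [0.0, -0.002, -1.0]]
ft_force: [1.3, -0.1, 0.8]
finger_gap: 0.997
gripper_force: 0.0
```

```bash
python3 -c "
from h import *
go((450,200,200),-55)"
```

```text
t 2.27 p [496.1  86.8 209.6] yaw -56.5 dp [-0.3995 -0.0803  0.0321] tw [-0.0015 -0.0002 -0.0164] J [ 32.   6. -24.   0. -60.   1.]
```

Emit:
jog_arm:
  commands:
    - {"dp":[-0.35,-0.04,0.1],"twist":[0,0,0],"gripper":1}
    - {"dp":[-0.35,-0.04,0.1],"twist":[0,0,0],"gripper":1}
    - {"dp":[-0.35,-0.04,0.1],"twist":[0,0,0],"gripper":1}
    - {"dp":[-0.35,-0.04,0.1],"twist":[0,0,0],"gripper":1}

```text
t: 2.78
tool_pos: [449.1, 179.7, 179.2]
tcp_rot: [[0.551, -0.835, 0.001], [-0.835, -0.551, 0.001], [-0.0, -0.001, -1.0]]
ft_force: [-1.1, 0.7, -0.5]
finger_gap: 1.001
gripper_force: 0.0
```

```bash
cat > knob.py <<'E'
from h import *
def knob(im,C,z,guess=None):
    i=im.astype(int); m=((i[:,:,0]>90)&(i[:,:,1]<70)&(i[:,:,2]<70)).astype(np.uint8)
    n,l,st,ce=cv2.connectedComponentsWithStats(m)
    for k in range(1,n):
        if st[k,4]>150: print(st[k],ce[k],px2w(C,[ce[k]],z))
E
python3 -c "
from knob import *
import pickle
im,C=snap('wrist','w2.png');pickle.dump(C,open('w2.pkl','wb'))
knob(im,C,55)
go((470,190,150),-55)"
```

```text
[   0   83   36  149 3125] [ 12.21824 154.63968] [[679.38865163 252.81503165  55.        ]]
[ 266  209   47   51 1669] [289.24505692 233.83463152] [[470.16273765 189.79666527  55.        ]]
[  0 215  16  32 200] [  8.39 232.14] [[661.37278311 314.01066815  55.        ]]
t 2.83 p [449.3 179.4 179.1] yaw -56.6 dp [ 0.0085 -0.0768  0.0972] tw [-0.0008  0.     -0.018 ] J [ 45.   6. -28.   0. -56. -12.]
```

View pics/w2.png

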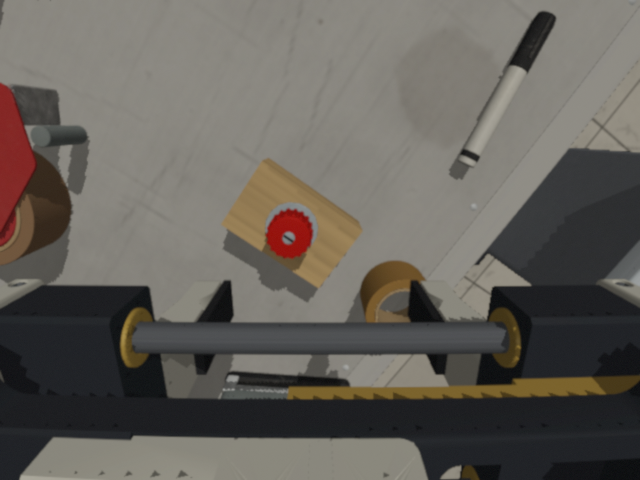

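The wrist view shows the knob's stud end at (289,238). The steel flange is just behind it, on the block, whose top corners are at (268,159), (361,226), (320,288) and (225,217).

```bash
python3 - <<'E'
from h import *
import pickle
np.set_printoptions(precision=1,suppress=True)
C=pickle.load(open('w2.pkl','rb'))
im=cv2.imread('pics/w2.png')
b=px2w(C,[(268,159),(361,226),(320,288),(225,217)],36);print(b,b.mean(0))
print([np.degrees(np.arctan2(*(b[i]-b[j])[[1,0]])) for i,j in((0,1),(3,2),(3,0),(2,1))])
print('stud',px2w(C,[(289,238)],68.5),'knobtop',px2w(C,[(289.5,235)],66))
cv2.imwrite('pics/w2c.png',cv2.resize(im[195:275,250:340],None,fx=6,fy=6,interpolation=2))
go((470,190,130),-55)
E
```

```text
[[515.2 152.4  36. ]
 [422.4 156.7  36. ]
 [419.9 222.4  36. ]
 [520.8 212.3  36. ]] [469.6 185.9  36. ]
[np.float64(-2.6128566725781197), np.float64(-5.720633770132344), np.float64(84.66986323138202), np.float64(92.15903008794636)]
stud [[469.7 188.7  68.5]] knobtop [[470.4 187.3  66. ]]
t 2.83 p [449.3 179.4 179.1] yaw -56.6 dp [ 0.  -0.1  0.2] tw [-0.  0. -0.] J [ 45.   6. -28.   0. -56. -12.]
```

View pics/w2c.png

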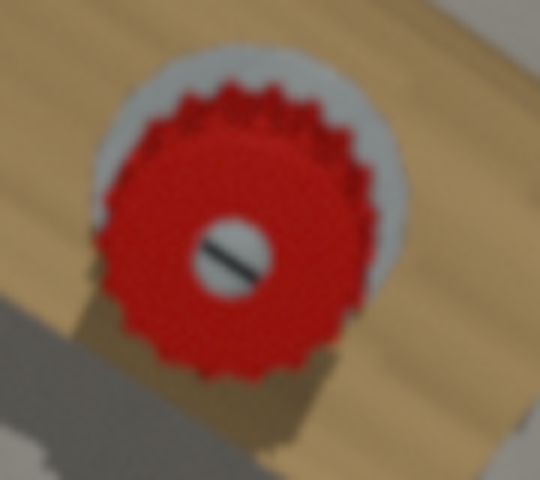

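```bash
python3 - <<'E'
from h import *
import pickle
np.set_printoptions(precision=1,suppress=True)
C=pickle.load(open('w2.pkl','rb'))
q=px2w(C,[(283.8,235.8),(293.3,241.7)],68.5);print(np.degrees(np.arctan2(*(q[0]-q[1])[[1,0]])))
go((469.9,188.3,110),0)
E
```

```text
0.018081233902791392
t 2.83 p [449.3 179.4 179.1] yaw -56.6 dp [ 0.  -0.1  0.2] tw [-0.  -0.  -0.6] J [ 45.   6. -28.   0. -56. -12.]
```

```bash
python3 - <<'E'
from h import *
go((469.9,188.3,110),0)
E
```

```text
t 2.83 p [449.3 179.4 179.1] yaw -56.6 dp [ 0.013  -0.0732  0.2305] tw [-8.000e-04 -4.000e-04 -6.291e-01] J [ 45.   6. -28.   0. -56. -12.]
```

Emit:
jog_arm:
  commands:
    - {"dp":[0.013,-0.073,0.1],"twist":[0,0,-0.629],"gripper":1}
    - {"dp":[0.013,-0.073,0.23],"twist":[0,0,-0.629],"gripper":1}
    - {"dp":[0.013,-0.073,0.23],"twist":[0,0,-0.629],"gripper":1}
    - {"dp":[0.013,-0.073,0.23],"twist":[0,0,-0.629],"gripper":1}
    - {"dp":[0.013,-0.073,0.23],"twist":[0,0,-0.629],"gripper":1}

```text
t: 3.45
tool_pos: [470.1, 187.7, 109.7]
tcp_rot: [[0.999, -0.046, 0.0], [-0.046, -0.999, 0.0], [0.0, -0.0, -1.0]]
ft_force: [0.2, -0.6, 0.3]
finger_gap: 1.0
gripper_force: 0.0
```

Emit:
jog_arm:
  commands:
    - {"dp":[0,0,0],"twist":[0,0,-0.03],"gripper":1}
    - {"dp":[0,0,0],"twist":[0,0,-0.03],"gripper":1}

```text
t: 3.7
tool_pos: [470.0, 188.0, 109.8]
tcp_rot: [[1.0, -0.005, 0.001], [-0.005, -1.0, 0.0], [0.001, -0.0, -1.0]]
ft_force: [1.1, -0.4, -0.8]
finger_gap: 1.0
gripper_force: 0.0
```

```bash
python3 - <<'E'
from h import *
go((469.9,188.3,62),0)
E
```

```text
t 3.70 p [470.  188.  109.8] yaw -0.3 dp [-0.0003 -0.001   0.1592] tw [-0.0003 -0.0004 -0.0032] J [ 44.  12. -31.   0. -47.  46.]
```

Emit:
jog_arm:
  commands:
    - {"dp":[0,0,0.16],"twist":[0,0,0],"gripper":1}
    - {"dp":[0,0,0.16],"twist":[0,0,0],"gripper":0.6}
    - {"dp":[0,0,0.16],"twist":[0,0,0],"gripper":0.3}
    - {"dp":[0,0,0.16],"twist":[0,0,0],"gripper":0.3}
    - {"dp":[0,0,0.16],"twist":[0,0,0],"gripper":0.3}

```text
t: 4.32
tool_pos: [469.7, 189.6, 62.5]
tcp_rot: [[1.0, -0.002, 0.002], [-0.002, -1.0, 0.001], [0.002, -0.001, -1.0]]
ft_force: [0.0, 0.0, -0.1]
finger_gap: 0.606
gripper_force: 0.0
```

Emit:
jog_arm:
  commands:
    - {"dp":[0,0,0],"twist":[0,0,0],"gripper":0.3}
    - {"dp":[0,0,0],"twist":[0,0,0],"gripper":0.3}
    - {"dp":[0,0,0],"twist":[0,0,0],"gripper":0.3}
    - {"dp":[0,0,0],"twist":[0,0,0],"gripper":0.3}

```text
t: 4.82
tool_pos: [469.4, 189.3, 61.7]
tcp_rot: [[1.0, -0.002, 0.001], [-0.002, -1.0, 0.0], [0.001, -0.0, -1.0]]
ft_force: [0.1, 0.0, 3.3]
finger_gap: 0.401
gripper_force: 30.0
```

Emit:
jog_arm:
  commands:
    - {"dp":[0,0,0],"twist":[0,0,0],"gripper":0.8}
    - {"dp":[0,0,0],"twist":[0,0,0],"gripper":0.8}
    - {"dp":[0,0,0],"twist":[0,0,0],"gripper":0.8}
    - {"dp":[0,0,0],"twist":[0,0,1],"gripper":0.8}
    - {"dp":[0,0,0],"twist":[0,0,1],"gripper":0.8}

```text
t: 5.45
tool_pos: [469.0, 189.0, 61.2]
tcp_rot: [[0.927, -0.374, -0.0], [-0.374, -0.927, -0.0], [-0.0, 0.0, -1.0]]
ft_force: [0.6, -0.1, 0.1]
finger_gap: 0.794
gripper_force: 0.0
```

```bash
python3 - <<'E'
from h import *
go((469.9,189,62),-90)
E
```

```text
t 5.45 p [469.  189.   61.2] yaw -22.0 dp [ 0.0027 -0.001  -0.0026] tw [2.000e-04 0.000e+00 7.559e-01] J [ 44.  16. -34.  -0. -40.  24.]
```

Emit:
jog_arm:
  commands:
    - {"dp":[0,0,0],"twist":[0,0,0.756],"gripper":0.8}
    - {"dp":[0,0,0],"twist":[0,0,0.756],"gripper":0.8}
    - {"dp":[0,0,0],"twist":[0,0,0.756],"gripper":0.8}
    - {"dp":[0,0,0],"twist":[0,0,0.756],"gripper":0.8}
    - {"dp":[0,0,0],"twist":[0,0,0.756],"gripper":0.8}

```text
t: 6.08
tool_pos: [469.0, 189.0, 61.2]
tcp_rot: [[0.247, -0.969, -0.0], [-0.969, -0.247, -0.0], [0.0, 0.0, -1.0]]
ft_force: [-0.1, 1.0, -0.3]
finger_gap: 0.804
gripper_force: 0.0
```

Emit:
jog_arm:
  commands:
    - {"dp":[0,0,0],"twist":[0,0,0.17],"gripper":0.8}
    - {"dp":[0,0,0],"twist":[0,0,0.17],"gripper":0.6}
    - {"dp":[0,0,0],"twist":[0,0,0.17],"gripper":0.3}
    - {"dp":[0,0,0],"twist":[0,0,0.17],"gripper":0.3}
    - {"dp":[0,0,0],"twist":[0,0,0.17],"gripper":0.3}

```text
t: 6.7
tool_pos: [469.6, 189.4, 61.6]
tcp_rot: [[-0.01, -1.0, 0.001], [-1.0, 0.01, 0.0], [-0.0, -0.001, -1.0]]
ft_force: [1.1, 1.2, -0.2]
finger_gap: 0.408
gripper_force: 8.6
```

Emit:
jog_arm:
  commands:
    - {"dp":[0,0,0],"twist":[0,0,0],"gripper":0.3}
    - {"dp":[0,0,0],"twist":[0,0,0],"gripper":0.3}
    - {"dp":[0,0,0],"twist":[0,0,0],"gripper":0.3}

```text
t: 7.08
tool_pos: [469.3, 189.3, 61.5]
tcp_rot: [[-0.011, -1.0, 0.0], [-1.0, 0.011, 0.0], [-0.0, -0.0, -1.0]]
ft_force: [0.7, -0.1, 1.4]
finger_gap: 0.402
gripper_force: 30.0
```

Emit:
jog_arm:
  commands:
    - {"dp":[0,0,0],"twist":[0,0,0],"gripper":0.8}
    - {"dp":[0,0,0],"twist":[0,0,0],"gripper":0.8}
    - {"dp":[0,0,0],"twist":[0,0,0],"gripper":0.8}
    - {"dp":[0,0,-0.3],"twist":[0,0,0],"gripper":1}
    - {"dp":[0,0,-0.3],"twist":[0,0,0],"gripper":1}

```text
t: 7.7
tool_pos: [470.1, 189.7, 154.1]
tcp_rot: [[-0.01, -1.0, 0.002], [-1.0, 0.01, 0.001], [-0.001, -0.002, -1.0]]
ft_force: [1.2, 0.6, 0.3]
finger_gap: 0.912
gripper_force: 0.0
```

Emit:
jog_arm:
  commands:
    - {"dp":[0,0,-0.1],"twist":[0,0,0],"gripper":1}
    - {"dp":[0,0,-0.1],"twist":[0,0,0],"gripper":1}
    - {"dp":[0,0,-0.1],"twist":[0,0,0],"gripper":1}

```text
t: 8.07
tool_pos: [468.8, 188.9, 181.0]
tcp_rot: [[-0.011, -1.0, -0.001], [-1.0, 0.011, -0.0], [0.0, 0.001, -1.0]]
ft_force: [1.0, 0.7, -0.4]
finger_gap: 0.998
gripper_force: 0.0
```

```bash
python3 - <<'E'
from knob import *
import pickle
P=[]
for k in range(4):
    s=arm.get_state();P.append(s['tool_pos']);im,C=snap('wrist','w3.png')
print(np.round(P,1))
pickle.dump(C,open('w3.pkl','wb'))
knob(im,C,55)
print(w2px(C,(469.5,189,68)))
u,v=w2px(C,(469.5,189,55))[0].astype(int)
cv2.imwrite('pics/w3c.png',cv2.resize(im[v-40:v+40,u-50:u+50,::-1],None,fx=7,fy=7,interpolation=2));print(u,v)
go((469.9,189,62),-90)
E
```

```text
[[468.8 188.9 181. ]
 [468.6 188.7 180.6]
 [468.6 188.7 180.4]
 [468.7 188.7 180.4]]
[ 297  214   46   50 1641] [319.511883 238.511883] [[468.10744088 188.8900581   55.        ]]
[ 25 265  41  20 474] [ 43.2742616  274.75527426] [[699.29715367 217.6551728   55.        ]]
[[317.66463921 243.59793871]]
317 238
t 8.28 p [468.8 188.8 180.5] yaw -90.6 dp [-0.0011 -0.0042  0.3949] tw [ 0.0008 -0.0007 -0.007 ] J [ 44.   8. -26.  -0. -57. -45.]
```

View pics/w3c.png

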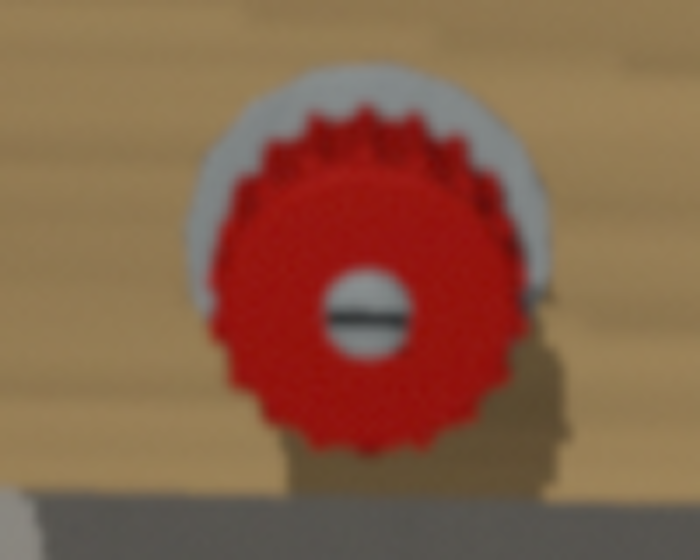

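The crop shows the knob nearly centred under the tool, with the stud's slot mark almost horizontal at (368,317). The camera offset is under 1 mm. I'll fit the mark, then grip.

```bash
python3 - <<'E'
from h import *
import pickle
C=pickle.load(open('w3.pkl','rb'));im=cv2.imread('pics/w3.png')
g=im.max(2).astype(float)  # stud bright, mark dark
sub=im[232:253,308:331].astype(float); r=sub[:,:,2]; gr=sub[:,:,1]
for row in gr[6:15]: print(row.astype(int))
w=np.zeros_like(gr); yy,xx=np.mgrid[:21,:23]
st=gr>70
ys,xs=np.nonzero(st); print('stud c',xs.mean()+308,ys.mean()+232)
ys=[];xs=[]
for c in range(6,17):
    col=gr[5:16,c]; d=np.clip(110-col,0,None); dd=d[2:-2]; 
    if dd.sum()>0: xs.append(c+308); ys.append((dd*np.arange(7,14)).sum()/dd.sum()+232)
print(xs,np.round(ys,2))
p=np.polyfit(xs[2:-2],ys[2:-2],1);q=px2w(C,[(312,np.polyval(p,312)),(326,np.polyval(p,326))],68)
print(np.degrees(np.arctan2(*(q[0]-q[1])[[1,0]])))
E
```

```text
[ 20  17  18  22  20  39  71 105 125 136 139 140 136 129 117  94  60  30
  20  19  18  22  17]
[ 20  20  17  18  26  60 100 126 137 139 141 140 138 135 130 115  88  52
  26  21  20  21  19]
[ 18  20  20  21  36  76 114 132 136 135 136 137 136 134 132 124 106  67
  32  20  18  20  22]
[ 19  19  19  22  39  78 110 120 121 120 122 124 128 128 125 121 110  80
  40  19  21  18  19]
[ 21  19  18  19  39  64  82  87  89  87  89  94 101 100  98  97  90  70
  39  19  20  19  18]
[19 19 20 24 35 50 56 57 58 59 59 62 64 63 62 58 57 48 30 22 19 22 22]
[19 20 20 22 31 55 75 85 85 85 86 86 84 83 78 69 60 43 27 19 19 19 19]
[ 20  20  20  19  29  59  93 109 115 116 116 116 115 113 108  98  80  49
  25  17  20  20  19]
[ 19  19  19  17  24  49  83 109 123 127 129 128 127 124 119 105  80  46
  23  20  20  20  21]
stud c 318.82456140350877 242.16666666666666
[314, 315, 316, 317, 318, 319, 320, 321, 322, 323, 324] [243.01 243.04 243.04 243.02 243.03 243.09 243.21 243.2  243.26 243.44
 242.94]
-3.2407482999189763
```

Emit:
jog_arm:
  commands:
    - {"dp":[0,0,0.396],"twist":[0,0,0],"gripper":0.9}
    - {"dp":[0,0,0.396],"twist":[0,0,0],"gripper":0.9}
    - {"dp":[0,0,0.396],"twist":[0,0,0],"gripper":0.8}
    - {"dp":[0,0,0.396],"twist":[0,0,0],"gripper":0.6}
    - {"dp":[0,0,0.396],"twist":[0,0,0],"gripper":0.3}

```text
t: 8.9
tool_pos: [469.8, 189.7, 64.3]
tcp_rot: [[-0.011, -1.0, 0.002], [-1.0, 0.011, 0.002], [-0.002, -0.002, -1.0]]
ft_force: [0.2, -0.1, -0.8]
finger_gap: 0.639
gripper_force: 0.0
```

Emit:
jog_arm:
  commands:
    - {"dp":[0,0,0],"twist":[0,0,0],"gripper":0.3}
    - {"dp":[0,0,0],"twist":[0,0,0],"gripper":0.3}
    - {"dp":[0,0,0],"twist":[0,0,0],"gripper":0.3}
    - {"dp":[0,0,0],"twist":[0,0,0],"gripper":0.3}

```text
t: 9.4
tool_pos: [469.3, 189.3, 63.2]
tcp_rot: [[-0.011, -1.0, 0.0], [-1.0, 0.011, 0.0], [-0.0, -0.0, -1.0]]
ft_force: [-3.0, 0.2, 6.1]
finger_gap: 0.404
gripper_force: 30.0
```

```bash
python3 - <<'E'
from h import *
s=arm.get_state();print(s['ft_force'],s['torque'])
go((469.9,189,140),-90)
E
```

```text
[-2.97578561  0.17871652  6.14077465] [ 0.14488507  1.1402792  -0.019983  ]
t 9.40 p [469.3 189.3  63.2] yaw -90.6 dp [ 0.0009 -0.0023 -0.256 ] tw [-0.0003  0.0003 -0.0068] J [ 44.  16. -34.   0. -40. -45.]
```

Emit:
jog_arm:
  commands:
    - {"dp":[0,0,-0.05],"twist":[0,0,0],"gripper":0.3}
    - {"dp":[0,0,-0.15],"twist":[0,0,0],"gripper":0.3}
    - {"dp":[0,0,-0.3],"twist":[0,0,0],"gripper":0.3}
    - {"dp":[0,0,-0.45],"twist":[0,0,0],"gripper":0.3}
    - {"dp":[0,0,-0.45],"twist":[0,0,0],"gripper":0.3}

```text
t: 10.02
tool_pos: [470.7, 190.2, 201.8]
tcp_rot: [[-0.011, -1.0, 0.006], [-1.0, 0.011, 0.004], [-0.005, -0.006, -1.0]]
ft_force: [0.7, 0.6, -4.1]
finger_gap: 0.4
gripper_force: 30.0
```

```bash
python3 - <<'E'
from h import *
s=arm.get_state();print(s['ft_force'],s['torque'],s['finger_gap'],s['gripper_force'])
snap('side','s1.png'); im=cv2.imread('pics/s1.png')
import pickle
C=cam('side');u,v=w2px(C,s['tool_pos'])[0].astype(int);print(u,v)
cv2.imwrite('pics/s1c.png',cv2.resize(im[v-50:v+70,u-70:u+70],None,fx=4,fy=4))
go((603,-195,200),19.5)
E
```

```text
[ 0.66383702  0.56900152 -4.12851983] [ 0.05447511  0.19366911 -0.03459013] 0.40009548494402813 29.999322295188904
324 215
t 10.07 p [469.4 189.5 199.3] yaw -90.6 dp [ 1.2765 -0.4596 -0.0046] tw [-2.6000e-03 -2.0000e-04 -1.2238e+00] J [ 44.   7. -24.  -0. -59. -45.]
```

View pics/s1c.png

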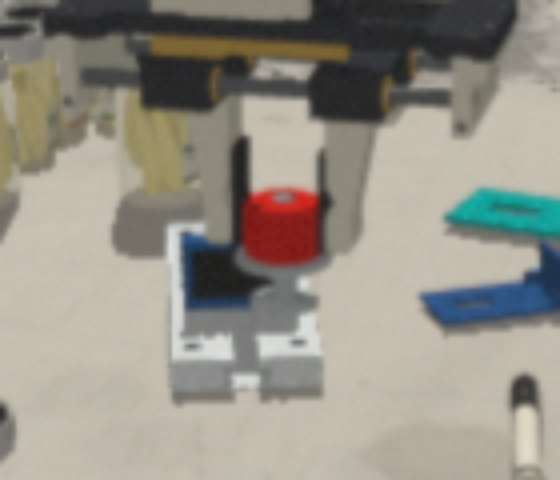

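The side crop shows the bolt hanging upright between the fingers, with its head below the flange.

Emit:
jog_arm:
  commands:
    - {"dp":[0.15,-0.05,0],"twist":[0,0,-0.1],"gripper":0.3}
    - {"dp":[0.35,-0.12,0],"twist":[0,0,-0.2],"gripper":0.3}
    - {"dp":[0.55,-0.19,0],"twist":[0,0,-0.31],"gripper":0.3}
    - {"dp":[0.75,-0.26,0],"twist":[0,0,-0.42],"gripper":0.3}
    - {"dp":[0.92,-0.32,0],"twist":[0,0,-0.52],"gripper":0.3}

```text
t: 10.7
tool_pos: [556.1, -73.0, 196.0]
tcp_rot: [[0.713, -0.701, -0.003], [-0.701, -0.713, -0.0], [-0.002, 0.002, -1.0]]
ft_force: [1.5, 0.7, -2.5]
finger_gap: 0.405
gripper_force: 30.0
```

```bash
python3 - <<'E'
from h import *
go((603,-195,200),19.5)
E
```

```text
t 10.70 p [556.1 -73.  196. ] yaw -44.5 dp [ 0.3966  0.1803 -0.0138] tw [ 5.000e-04  2.000e-03 -7.116e-01] J [ 12.  12. -18.  -0. -60.  33.]
```

Emit:
jog_arm:
  commands:
    - {"dp":[0.12,0.05,0],"twist":[0,0,-0.12],"gripper":0.3}
    - {"dp":[0.22,0.1,0],"twist":[0,0,-0.24],"gripper":0.3}
    - {"dp":[0.3,0.14,0],"twist":[0,0,-0.35],"gripper":0.3}
    - {"dp":[0.36,0.16,-0.01],"twist":[0,0,-0.46],"gripper":0.3}
    - {"dp":[0.39,0.18,-0.013],"twist":[0,0,-0.57],"gripper":0.3}

```text
t: 11.32
tool_pos: [601.0, -192.9, 199.3]
tcp_rot: [[0.993, 0.117, -0.004], [0.117, -0.993, 0.001], [-0.004, -0.001, -1.0]]
ft_force: [0.6, 0.8, -4.1]
finger_gap: 0.402
gripper_force: 30.0
```

Emit:
jog_arm:
  commands:
    - {"dp":[0,0,0],"twist":[0,0,-0.1],"gripper":0.3}
    - {"dp":[0,0,0],"twist":[0,0,-0.14],"gripper":0.3}
    - {"dp":[0,0,0],"twist":[0,0,-0.14],"gripper":0.3}
    - {"dp":[0,0,0],"twist":[0,0,-0.14],"gripper":0.3}

```text
t: 11.82
tool_pos: [601.3, -191.9, 200.5]
tcp_rot: [[0.946, 0.325, -0.002], [0.325, -0.946, 0.0], [-0.002, -0.001, -1.0]]
ft_force: [0.8, 0.2, -3.9]
finger_gap: 0.402
gripper_force: 30.0
```

```bash
python3 - <<'E'
from hole import *
import pickle
im,C=snap('wrist','w4.png');pickle.dump(C,open('w4.pkl','wb'))
print(w2px(C,(603,-195,26)))
go((603,-195,110),19.5)
E
```

```text
[[323.7889303 219.6330812]]
t 11.88 p [ 601.5 -191.9  200.8] yaw 19.0 dp [0.0018 0.0116 0.3027] tw [-0.0004  0.0007 -0.0058] J [ -0.  18.  -9.  -0. -63. 109.]
```

View pics/w4.png

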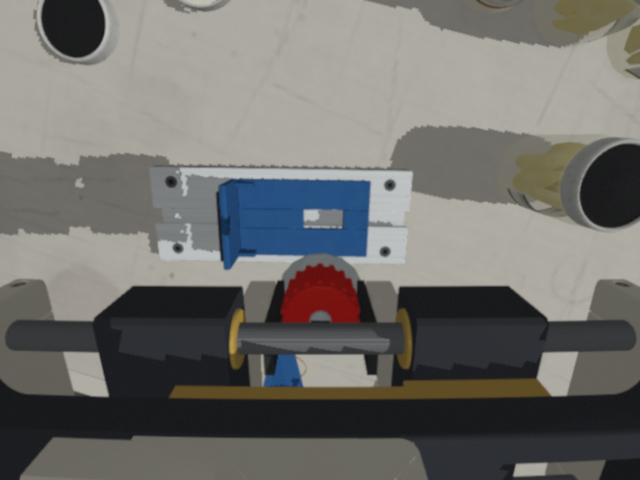

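The wrist view shows the hole centred at about (323,218) and the rail's slot line running through it. The bolt is in hand below, at about (320,300).

```bash
python3 - <<'E'
from hole import *
import pickle
np.set_printoptions(precision=1,suppress=True)
C=pickle.load(open('w4.pkl','rb'));im=cv2.imread('pics/w4.png')[:,:,::-1]
hole(im,C,(323,218))
# profile across the rail at right end and left end (gray)
for u in (385,400,170,200):
    print(u,im[160:275,u].mean(1).astype(int).tolist())
p0=px2w(C,[(320,218)],20)[0];th=np.radians(108.1)
for u in (385,400): 
    w=px2w(C,[(u,v) for v in range(160,275,1)],20)[:,:2]
E
```

```text
area [304 209  39  20 752]
rect ((603.7146606445312, -194.0074462890625), (17.93488883972168, 35.16607666015625), 18.918298721313477)
box [[589.5, -180.3000030517578], [600.9000244140625, -213.5], [617.9000244140625, -207.6999969482422], [606.5, -174.5]]
385 [166, 167, 168, 168, 168, 168, 166, 160, 141, 116, 141, 176, 191, 193, 193, 191, 190, 188, 189, 187, 178, 154, 121, 100, 91, 90, 95, 105, 127, 154, 178, 189, 191, 190, 188, 186, 186, 189, 191, 191, 190, 189, 187, 187, 189, 189, 189, 189, 190, 189, 186, 186, 190, 191, 190, 189, 189, 189, 189, 189, 188, 183, 164, 133, 119, 118, 133, 166, 184, 188, 188, 189, 189, 189, 187, 188, 190, 190, 189, 188, 187, 188, 189, 189, 187, 175, 142, 98, 77, 61, 42, 31, 36, 48, 68, 86, 121, 163, 185, 190, 189, 188, 187, 177, 168, 167, 168, 168, 168, 168, 168, 169, 168, 168, 168]
400 [109, 107, 108, 108, 108, 109, 109, 107, 101, 98, 128, 167, 188, 193, 192, 192, 190, 189, 189, 190, 191, 192, 192, 192, 191, 191, 191, 191, 189, 189, 191, 191, 192, 190, 189, 187, 187, 188, 191, 192, 191, 191, 191, 190, 189, 189, 189, 189, 190, 190, 189, 189, 190, 191, 190
[... 746 characters left out ...]
, 189, 189, 188, 188, 189, 188, 187, 185, 181, 173, 167, 165, 164, 164, 164, 164, 164, 165, 165, 166, 164, 159, 153, 149]
200 [166, 166, 166, 158, 127, 103, 91, 126, 171, 186, 188, 186, 185, 185, 184, 174, 141, 124, 122, 123, 125, 125, 126, 125, 125, 126, 124, 125, 125, 125, 125, 126, 125, 125, 126, 126, 125, 124, 124, 122, 122, 123, 125, 124, 125, 124, 124, 122, 121, 124, 125, 125, 123, 124, 125, 124, 123, 122, 121, 123, 122, 121, 117, 113, 119, 123, 124, 125, 125, 124, 125, 123, 123, 123, 122, 122, 122, 123, 123, 124, 122, 122, 124, 125, 124, 124, 125, 126, 135, 162, 182, 189, 190, 189, 189, 189, 189, 189, 187, 184, 173, 167, 168, 168, 169, 169, 168, 167, 168, 168, 167, 166, 166, 166, 166]
```

```bash
python3 - <<'E'
from hole import *
import pickle
np.set_printoptions(precision=1,suppress=True)
C=pickle.load(open('w4.pkl','rb'))
ey=np.array([np.cos(np.radians(108.1)),np.sin(np.radians(108.1))]);ex=np.array([ey[1],-ey[0]])
H=np.array([603.7,-194.0])
for n,pts in dict(far=[(200,167),(385,169.8),(400,170)],slotlo=[(170,224),(200,224),(385,226.8),(400,227)],near=[(170,259.5),(200,259.8),(385,263.3),(400,263.5)]).items():
    w=px2w(C,pts,20)[:,:2]; print(n,((w-H)@ex),((w-H)@ey), 'yaw',np.degrees(np.arctan2(*(w[0]-w[-1])[::-1])))
E
```

```text
far [44.9 44.6 44.6] [111.7 -55.2 -68.8] yaw 108.02326408675792
slotlo [-8.7 -8.3 -8.5 -8.5] [144.9 116.1 -58.7 -73. ] yaw 108.13681781007955
near [-44.5 -44.4 -45.3 -45.3] [148.9 119.2 -61.3 -76. ] yaw 107.8998893176173
```

```bash
python3 - <<'E'
from h import *
go((602.85,-194.3,84),20.2)
E
```

```text
t 11.88 p [ 601.5 -191.9  200.8] yaw 19.0 dp [0.0022 0.0093 0.3894] tw [-0.0004  0.0007 -0.0136] J [ -0.  18.  -9.  -0. -63. 109.]
```

Emit:
jog_arm:
  commands:
    - {"dp":[0.002,0.009,0.1],"twist":[0,0,-0.0136],"gripper":0.3}
    - {"dp":[0.002,0.009,0.2],"twist":[0,0,-0.0136],"gripper":0.3}
    - {"dp":[0.002,0.009,0.3],"twist":[0,0,-0.0136],"gripper":0.3}
    - {"dp":[0.002,0.009,0.36],"twist":[0,0,-0.0136],"gripper":0.3}
    - {"dp":[0.002,0.009,0.385],"twist":[0,0,-0.0136],"gripper":0.3}

```text
t: 12.5
tool_pos: [603.0, -194.3, 85.1]
tcp_rot: [[0.938, 0.346, -0.001], [0.346, -0.938, -0.0], [-0.001, -0.0, -1.0]]
ft_force: [0.8, 0.8, -3.6]
finger_gap: 0.403
gripper_force: 30.0
```

Emit:
jog_arm:
  commands:
    - {"dp":[0,0,0],"twist":[0,0,0],"gripper":0.3}
    - {"dp":[0,0,0],"twist":[0,0,0],"gripper":0.3}
    - {"dp":[0,0,0],"twist":[0,0,0],"gripper":0.3}
    - {"dp":[0,0,0],"twist":[0,0,0],"gripper":0.3}

```text
t: 13.0
tool_pos: [603.5, -194.4, 86.7]
tcp_rot: [[0.938, 0.346, 0.001], [0.346, -0.938, -0.0], [0.001, 0.0, -1.0]]
ft_force: [0.2, -0.7, -2.8]
finger_gap: 0.403
gripper_force: 30.0
```

```bash
python3 - <<'E'
from h import *
s=arm.get_state();print(s['ft_force'],s['torque'])
go((602.85,-194.3,78),20.2)
E
```

```text
[ 0.24163393 -0.69736875 -2.80801789] [-0.10144211  0.14200414  0.01667914]
t 13.00 p [ 603.5 -194.4   86.7] yaw 20.3 dp [-0.0021 -0.001   0.0289] tw [ 0.0002 -0.0006  0.0008] J [ -0.  25. -16.   0. -50. 111.]
```

Emit:
jog_arm:
  commands:
    - {"dp":[-0.002,-0.001,0.02],"twist":[0,0,0],"gripper":0.3}
    - {"dp":[-0.002,-0.001,0.03],"twist":[0,0,0],"gripper":0.3}
    - {"dp":[-0.002,-0.001,0.04],"twist":[0,0,0],"gripper":0.3}
    - {"dp":[-0.002,-0.001,0.04],"twist":[0,0,0],"gripper":0.3}

```text
t: 13.5
tool_pos: [603.0, -194.3, 74.9]
tcp_rot: [[0.938, 0.347, 0.001], [0.347, -0.938, -0.0], [0.0, 0.001, -1.0]]
ft_force: [-2.2, 2.0, 5.5]
finger_gap: 0.404
gripper_force: 30.0
```

Emit:
jog_arm:
  commands:
    - {"dp":[0,0,0.008],"twist":[0,0,0],"gripper":0.3}
    - {"dp":[0,0,0.012],"twist":[0,0,0],"gripper":0.3}
    - {"dp":[0,0,0.012],"twist":[0,0,0],"gripper":0.3}

```text
t: 13.88
tool_pos: [604.7, -194.3, 73.5]
tcp_rot: [[0.938, 0.348, 0.005], [0.348, -0.938, -0.001], [0.004, 0.002, -1.0]]
ft_force: [-2.7, 3.9, 15.8]
finger_gap: 0.403
gripper_force: 30.1
```

```bash
python3 - <<'E'
from h import *
s=arm.get_state();print(s['ft_force'],s['torque'])
import pickle
im,C=snap('wrist','w5.png');
go((602.85,-194.3,78),20.2)
i=arm.read_camera('side');c=cam('side');u,v=w2px(c,(603,-194,40))[0].astype(int);print(u,v)
a=cv2.resize(i[v-45:v+35,u-45:u+45,::-1],None,fx=6,fy=6,interpolation=2)
cv2.imwrite('pics/s2c.png',a)
E
```

```text
[-2.73912021  3.86223364 15.8242974 ] [ 1.50750148  1.41981216 -0.031167  ]
t 13.93 p [ 604.7 -194.3   73.5] yaw 20.4 dp [-0.0058 -0.002  -0.015 ] tw [ 0.0016 -0.0025  0.0017] J [ -0.  25. -16.   0. -48. 111.]
312 222
```

View pics/s2c.png

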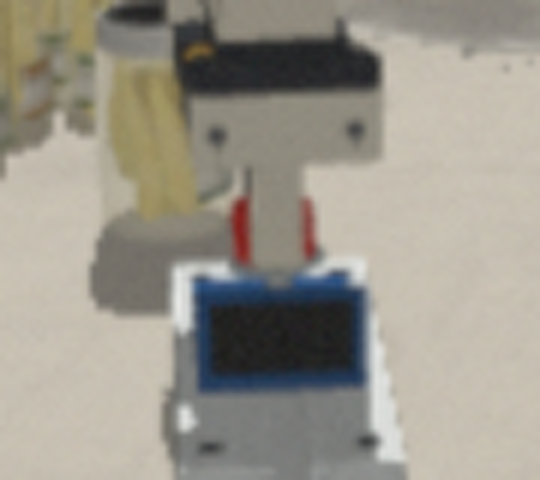

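The side crop shows the fence hiding the contact, so it tells little. I'll check the bolt's tilt in the grip from the wrist picture numerically instead.

```bash
python3 - <<'E'
from h import *
np.set_printoptions(precision=1,suppress=True,linewidth=180)
c=arm.get_calibration('wrist');K=np.array(c['intrinsics']);d=np.array(c['dist']);V=np.linalg.inv(np.array(c['T_tool_cam']))
C=(K,d,V) # tool frame
a=np.linspace(0,2*np.pi,24,endpoint=False)
def ring(z,r): return w2px(C,np.c_[r*np.cos(a),r*np.sin(a),np.full(24,z)])
print('flange top z=+23 pred: toprow',ring(23.2,22)[:,1].min(),'cols',ring(23.2,22)[:,0].min(),ring(23.2,22)[:,0].max())
print('stud',w2px(C,(0,0,-4)),'knob top ring',ring(-2.8,18)[[0,6,12,18]])
for f in('w4.png','w5.png'):
    im=cv2.imread('pics/'+f)[:,:,::-1].astype(int)
    for u in(300,310,320,330,340):
        col=im[235:330,u]; red=(col[:,0]>90)&(col[:,1]<70); blue=(col[:,2]-col[:,0])>35
        grey=(abs(col[:,0]-col[:,2])<25)
        print(f,u,'first red',235+np.argmax(red),'chg',(235+np.nonzero(np.abs(np.diff(col.sum(1)))>60)[0]).tolist()[:14])
    sub=im[295:325,305:335]; st=(sub[:,:,1]>70)&(abs(sub[:,:,0]-sub[:,:,1])<30);ys,xs=np.nonzero(st);print('stud',xs.mean()+305,ys.mean()+295,ys.min()+295,ys.max()+295,len(ys))
E
```

```text
flange top z=+23 pred: toprow 250.93230099956816 cols 276.4342380306604 363.08298650518236
stud [[319.7 319.2]] knob top ring [[319.7 279.8]
 [360.9 317.7]
 [319.8 353. ]
 [278.6 317.8]]
w4.png 300 first red 271 chg [254, 255, 257, 258, 270]
w4.png 310 first red 266 chg [265]
w4.png 320 first red 263 chg [263, 319, 320]
w4.png 330 first red 265 chg [264]
w4.png 340 first red 270 chg [255, 270]
stud 319.82142857142856 316.26190476190476 311 321 168
w5.png 300 first red 273 chg [272]
w5.png 310 first red 268 chg []
w5.png 320 first red 265 chg [255, 264, 318, 319]
w5.png 330 first red 267 chg [266]
w5.png 340 first red 272 chg [271]
stud 320.6826347305389 315.23353293413174 310 320 167
```

```bash
python3 - <<'E'
from h import *
np.set_printoptions(precision=1,suppress=True,linewidth=200)
c=arm.get_calibration('wrist');K=np.array(c['intrinsics']);d=np.array(c['dist']);V=np.linalg.inv(np.array(c['T_tool_cam']))
C=(K,d,V)
a=np.linspace(0,2*np.pi,180,endpoint=False)
def ring(h,r,o,t,z0):  # h height above flange top, z0 = tool z of flange top at axis
    P=np.c_[r*np.cos(a),r*np.sin(a),np.full(180,-h)]@Ro.from_euler('y',t,degrees=True).as_matrix().T+[o,0,z0]
    return w2px(C,P)
def rowat(q,u): 
    up=q[q[:,1]<q[:,1].mean()]; up=up[np.argsort(up[:,0])]; return np.interp(u,up[:,0],up[:,1])
for o in(-1,0,1):
  for t in(-4,0,4):
    print(o,t,'red',rowat(ring(0,18,o,t,23.2),[300,320,340]),'fl',rowat(ring(0,22,o,t,23.2),[300,320,340]),'studtop',rowat(ring(27,5.5,o,t,23.2),320),'knobtop edge',rowat(ring(26,18,o,t,23.2),320))
for f in('w4.png','w5.png'):
    im=cv2.imread('pics/'+f)
    for u in(300,320,340): print(f,u,[tuple(im[v,u][::-1].tolist()) for v in range(244,274,1)])
E
```

```text
-1 -4 red [265.4 259.7 265.7] fl [256.4 252.  256.7] studtop 305.2668243312354 knobtop edge 276.89149717571047
-1 0 red [266.  260.5 266.3] fl [257.2 252.9 257.4] studtop 309.6658614497679 knobtop edge 281.99500928330855
-1 4 red [266.8 261.5 267.1] fl [258.2 254.  258.4] studtop 313.9604370864034 knobtop edge 287.2123982349029
0 -4 red [263.5 257.8 263.8] fl [254.5 250.  254.8] studtop 303.17000697194277 knobtop edge 274.70727061781565
0 0 red [264.1 258.6 264.4] fl [255.3 250.9 255.5] studtop 307.58038701126316 knobtop edge 279.8106250522789
0 4 red [264.9 259.6 265.2] fl [256.2 252.1 256.5] studtop 311.8879763720579 knobtop edge 285.0303979072369
1 -4 red [261.6 255.9 261.9] fl [252.6 248.1 252.8] studtop 301.06448847423974 knobtop edge 272.51414067226017
1 0 red [262.2 256.7 262.5] fl [253.3 249.  253.6] studtop 305.4862263358343 knobtop edge 277.61724185699734
1 4 red [263.  257.7 263.3] fl [254.3 250.1 254.5] studtop 309.80686052795437 knobtop edge 282.83932097317523
w4.png 300 [(41, 80, 128), (41, 80, 129), (41, 79, 128), (40, 79, 128), (40, 79, 128), (40, 79, 128), (40, 79, 1
[... 2064 characters left out ...]
(112, 117, 117), (112, 117, 118), (112, 115, 115), (111, 107, 106), (109, 82, 81), (106, 45, 44), (105, 22, 19), (105, 18, 15), (105, 20, 18), (106, 20, 18), (104, 16, 15), (105, 19, 17), (106, 20, 17), (105, 17, 13)]
w5.png 340 [(42, 85, 135), (43, 86, 135), (42, 86, 135), (42, 86, 136), (42, 86, 136), (41, 86, 135), (43, 86, 136), (43, 86, 136), (43, 86, 136), (43, 86, 136), (43, 86, 136), (43, 85, 136), (43, 87, 136), (43, 86, 135), (51, 87, 132), (73, 92, 121), (94, 102, 110), (107, 111, 112), (111, 115, 115), (110, 116, 116), (111, 116, 116), (110, 115, 115), (111, 116, 115), (110, 115, 116), (111, 116, 116), (111, 115, 115), (110, 108, 108), (109, 85, 85), (106, 48, 46), (105, 23, 21)]
```

Emit:
jog_arm:
  commands:
    - {"dp":[0,0,-0.014],"twist":[0,0,0],"gripper":0.3}
    - {"dp":[0.002,0,-0.014],"twist":[0,0,0],"gripper":0.3}
    - {"dp":[0.002,0,-0.014],"twist":[0,0,0],"gripper":0.3}
    - {"dp":[0.002,0,-0.014],"twist":[0,0,0],"gripper":0.3}

```text
t: 14.48
tool_pos: [603.4, -194.1, 74.6]
tcp_rot: [[0.938, 0.347, 0.0], [0.347, -0.938, -0.0], [0.0, 0.0, -1.0]]
ft_force: [0.2, 0.4, 0.5]
finger_gap: 0.402
gripper_force: 30.0
```

```bash
python3 - <<'E'
from h import *
s=arm.get_state();print(s['ft_force'],s['torque'])
go((604.85,-193.6,75),20.2)
E
```

```text
[0.21149554 0.43964029 0.4768654 ] [0.16234154 0.12118485 0.04901209]
t 14.47 p [ 603.4 -194.1   74.6] yaw 20.3 dp [ 0.0052  0.0002 -0.0013] tw [ 0.0001 -0.0001  0.0009] J [ -0.  25. -16.   0. -48. 110.]
```

Emit:
jog_arm:
  commands:
    - {"dp":[0,0,-0.006],"twist":[0,0,0],"gripper":0.3}
    - {"dp":[0.005,0,-0.006],"twist":[0,0,0],"gripper":0.3}
    - {"dp":[0.005,0,0.005],"twist":[0,0,0],"gripper":0.3}
    - {"dp":[0.005,0,0.01],"twist":[0,0,0],"gripper":0.3}
    - {"dp":[0.005,0,0.01],"twist":[0,0,0],"gripper":0.3}

```text
t: 15.1
tool_pos: [604.5, -193.5, 71.3]
tcp_rot: [[0.938, 0.346, -0.0], [0.346, -0.938, 0.0], [-0.0, -0.0, -1.0]]
ft_force: [0.6, 0.7, -3.8]
finger_gap: 0.397
gripper_force: 30.0
```

```bash
python3 - <<'E'
from h import *
s=arm.get_state();print(s['ft_force'],s['torque'])
go((604.85,-193.6,72),20.2)
E
```

```text
[ 0.6022717   0.70205197 -3.81218938] [-0.03710469 -0.08614328 -0.00856653]
t 15.10 p [ 604.5 -193.5   71.3] yaw 20.3 dp [ 0.001   0.0007 -0.0023] tw [-0.0001  0.0002  0.0008] J [ -0.  26. -16.  -0. -48. 110.]
```

It's through the stop's hole with no contact force, so I'll keep going down.

Emit:
jog_arm:
  commands:
    - {"dp":[0,0,0.005],"twist":[0,0,0],"gripper":0.3}
    - {"dp":[0,0,0.01],"twist":[0,0,0],"gripper":0.3}
    - {"dp":[0,0,0.013],"twist":[0,0,0],"gripper":0.3}
    - {"dp":[0,0,0.013],"twist":[0,0,0],"gripper":0.3}

```text
t: 15.6
tool_pos: [605.0, -193.5, 68.4]
tcp_rot: [[0.938, 0.347, 0.001], [0.347, -0.938, -0.0], [0.001, 0.0, -1.0]]
ft_force: [-1.5, 2.1, 3.8]
finger_gap: 0.404
gripper_force: 30.0
```

```bash
python3 - <<'E'
from h import *
s=arm.get_state();print(s['ft_force'],s['torque'])
go((604.85,-193.6,72),20.2)
E
```

```text
[-1.45739175  2.07049735  3.75887711] [0.409171   0.48619985 0.03117862]
t 15.60 p [ 605.  -193.5   68.4] yaw 20.3 dp [-0.0004  0.     -0.0119] tw [ 0.0003 -0.0005  0.001 ] J [ -0.  26. -16.   0. -48. 110.]
```

Emit:
jog_arm:
  commands:
    - {"dp":[0,0,-0.006],"twist":[0,0,0],"gripper":0.3}
    - {"dp":[0.003,0,-0.006],"twist":[0,0,0],"gripper":0.3}
    - {"dp":[0.003,0,0.001],"twist":[0,0,0],"gripper":0.3}
    - {"dp":[0.003,0,0.005],"twist":[0,0,0],"gripper":0.3}
    - {"dp":[0.003,0,0.005],"twist":[0,0,0],"gripper":0.3}

```text
t: 16.23
tool_pos: [606.2, -193.3, 67.7]
tcp_rot: [[0.938, 0.347, 0.002], [0.347, -0.938, -0.001], [0.001, 0.001, -1.0]]
ft_force: [-1.6, 2.9, 9.2]
finger_gap: 0.407
gripper_force: 30.0
```

```bash
python3 - <<'E'
from h import *
s=arm.get_state();print(s['ft_force'],s['torque'])
go((604.85,-193.6,72),20.2)
E
```

```text
[-1.60682641  2.91401842  9.20058583] [0.8025548  1.20295753 0.03231348]
t 16.23 p [ 606.2 -193.3   67.7] yaw 20.3 dp [-0.0045 -0.0006 -0.0143] tw [ 0.0007 -0.0009  0.0013] J [ -0.  26. -16.   0. -47. 110.]
```

Emit:
jog_arm:
  commands:
    - {"dp":[0,0,-0.008],"twist":[0,0,0],"gripper":0.3}
    - {"dp":[0.003,0,-0.008],"twist":[0,0,0],"gripper":0.3}
    - {"dp":[0.003,0,-0.002],"twist":[0,0,0],"gripper":0.3}
    - {"dp":[0.003,0,0.002],"twist":[0,0,0],"gripper":0.3}
    - {"dp":[0.003,0,0.002],"twist":[0,0,0],"gripper":0.3}

```text
t: 16.85
tool_pos: [606.1, -192.9, 65.1]
tcp_rot: [[0.938, 0.346, -0.001], [0.346, -0.938, 0.0], [-0.001, -0.0, -1.0]]
ft_force: [1.1, 0.4, -4.1]
finger_gap: 0.406
gripper_force: 30.0
```

```bash
python3 - <<'E'
from h import *
s=arm.get_state();print(s['ft_force'],s['torque'])
go((604.85,-193.6,72),20.2)
E
```

```text
[ 1.05714731  0.36613481 -4.11081874] [-0.12897608  0.10555352  0.03227547]
t 16.85 p [ 606.1 -192.9   65.1] yaw 20.3 dp [-0.0046  0.0007 -0.0229] tw [-0.0002  0.0004  0.0007] J [ -0.  26. -16.  -0. -47. 110.]
```

It's in the slot with no contact force. I'll lower it to seating.

Emit:
jog_arm:
  commands:
    - {"dp":[0,0,0.007],"twist":[0,0,0],"gripper":0.3}
    - {"dp":[0,0,0.014],"twist":[0,0,0],"gripper":0.3}
    - {"dp":[0,0,0.02],"twist":[0,0,0],"gripper":0.3}
    - {"dp":[0,0,0.02],"twist":[0,0,0],"gripper":0.3}

```text
t: 17.35
tool_pos: [606.1, -192.9, 59.4]
tcp_rot: [[0.938, 0.346, -0.0], [0.346, -0.938, 0.0], [-0.0, -0.0, -1.0]]
ft_force: [-0.3, -0.0, -3.5]
finger_gap: 0.401
gripper_force: 30.0
```

Emit:
jog_arm:
  commands:
    - {"dp":[0,0,0.005],"twist":[0,0,0],"gripper":0.3}
    - {"dp":[0,0,0.01],"twist":[0,0,0],"gripper":0.3}
    - {"dp":[0,0,0.01],"twist":[0,0,0],"gripper":0.3}

```text
t: 17.73
tool_pos: [606.1, -192.9, 56.5]
tcp_rot: [[0.938, 0.346, -0.0], [0.346, -0.938, 0.0], [-0.0, -0.0, -1.0]]
ft_force: [0.6, 0.2, -3.9]
finger_gap: 0.402
gripper_force: 30.0
```

```bash
python3 - <<'E'
from h import *
s=arm.get_state();print(s['ft_force'],s['torque'])
go((604.85,-193.6,72),20.2)
E
```

```text
[ 0.55410857  0.19824936 -3.94505377] [-0.07688562  0.15218989 -0.01726509]
t 17.73 p [ 606.1 -192.9   56.5] yaw 20.3 dp [-0.0048  0.0006 -0.0518] tw [-0.0001  0.0002  0.0008] J [ -0.  27. -17.  -0. -46. 110.]
```

Emit:
jog_arm:
  commands:
    - {"dp":[0,0,0.004],"twist":[0,0,0],"gripper":0.3}
    - {"dp":[0,0,0.008],"twist":[0,0,0],"gripper":0.3}
    - {"dp":[0,0,0.008],"twist":[0,0,0],"gripper":0.3}

```text
t: 18.1
tool_pos: [606.3, -193.0, 54.1]
tcp_rot: [[0.938, 0.347, -0.0], [0.347, -0.938, -0.0], [-0.0, 0.0, -1.0]]
ft_force: [0.7, -0.2, -3.6]
finger_gap: 0.405
gripper_force: 30.0
```

Emit:
jog_arm:
  commands:
    - {"dp":[0,0,0.003],"twist":[0,0,0],"gripper":0.3}
    - {"dp":[0,0,0.003],"twist":[0,0,0],"gripper":0.3}

```text
t: 18.35
tool_pos: [606.3, -193.0, 53.6]
tcp_rot: [[0.938, 0.347, 0.0], [0.347, -0.938, -0.0], [0.0, 0.0, -1.0]]
ft_force: [-0.4, -1.2, -0.6]
finger_gap: 0.4
gripper_force: 30.0
```

The flange is seated on the stop. The bolt seems to sit off-centre in the grip, so I'll release it, look from the calibrated height and regrip centred.

Emit:
jog_arm:
  commands:
    - {"dp":[0,0,0],"twist":[0,0,0],"gripper":0.8}
    - {"dp":[0,0,0],"twist":[0,0,0],"gripper":0.8}
    - {"dp":[0,0,0],"twist":[0,0,0],"gripper":0.8}
    - {"dp":[-0.007,0,-0.2],"twist":[0,0,0],"gripper":0.9}
    - {"dp":[-0.007,0,-0.39],"twist":[0,0,0],"gripper":0.9}

```text
t: 18.98
tool_pos: [603.9, -193.8, 171.4]
tcp_rot: [[0.938, 0.347, -0.001], [0.347, -0.938, -0.0], [-0.001, -0.0, -1.0]]
ft_force: [1.1, -0.1, -0.1]
finger_gap: 0.881
gripper_force: 0.0
```

Emit:
jog_arm:
  commands:
    - {"dp":[0,0,-0.01],"twist":[0,0,0],"gripper":0.9}
    - {"dp":[0,0,-0.01],"twist":[0,0,0],"gripper":0.9}
    - {"dp":[0,0,-0.01],"twist":[0,0,0],"gripper":0.9}
    - {"dp":[0,0,-0.01],"twist":[0,0,0],"gripper":0.9}

```text
t: 19.48
tool_pos: [603.7, -193.6, 171.9]
tcp_rot: [[0.938, 0.346, -0.002], [0.346, -0.938, 0.0], [-0.002, -0.001, -1.0]]
ft_force: [0.1, 0.2, -0.1]
finger_gap: 0.9
gripper_force: 0.0
```

```bash
python3 - <<'E'
from h import *
import pickle
np.set_printoptions(precision=2,suppress=True)
for k in range(3):
    im,C=snap('wrist','w6.png');p=arm.get_state()['tool_pos'];print(p)
pickle.dump(C,open('w6.pkl','wb'))
u,v=w2px(C,(604,-193.7,p[2]-112))[0].astype(int);print(u,v)
def stud(im,u,v):
    s=im[v-12:v+13,u-12:u+13].astype(float);g=s[:,:,1];m=g>70
    ys,xs=np.nonzero(m);print('stud',xs.mean()+u-12,ys.mean()+v-12,len(xs))
stud(im,u,v); stud(cv2.imread('pics/w3.png'),319,242)
i=im.astype(int);m=((i[:,:,0]>90)&(i[:,:,1]<70)&(i[:,:,2]<70)).astype(np.uint8)
n,l,st,ce=cv2.connectedComponentsWithStats(m)
print([ (st[k],ce[k]) for k in range(1,n) if st[k,4]>500])
cv2.imwrite('pics/w6c.png',cv2.resize(im[v-50:v+50,u-65:u+65,::-1],None,fx=6,fy=6,interpolation=2))
go((604.85,-193.6,72),20.2)
E
```

```text
[ 603.83 -193.63  172.09]
[ 603.96 -193.65  172.31]
[ 604.08 -193.67  172.51]
319 240
stud 320.74626865671644 238.91044776119404 134
stud 318.82456140350877 242.16666666666666 114
[(array([ 298,  210,   45,   49, 1530], dtype=int32), array([320.12, 234.41]))]
t 19.62 p [ 604.1 -193.7  172.5] yaw 20.3 dp [0.   0.   0.34] tw [-0.  0.  0.] J [ -0.  20. -10.  -0. -60. 110.]
```

View pics/w6c.png

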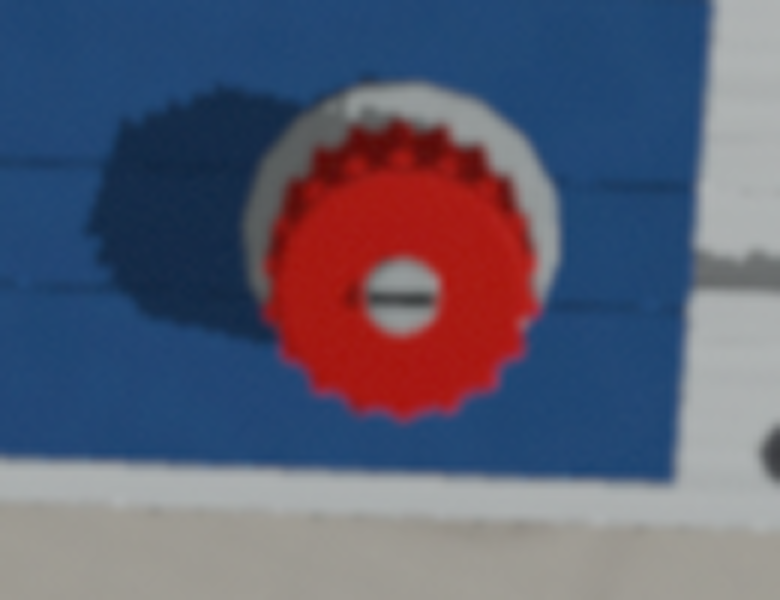

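The crop shows the knob's flange flat on the stop, with the stud mark horizontal at (400,298), so the head lies along the slot. I'll regrip about 1.4 mm further along tool x.

```bash
python3 - <<'E'
from h import *
go((605.4,-193.4,54),20.3)
E
```

```text
t 19.62 p [ 604.1 -193.7  172.5] yaw 20.3 dp [0.0049 0.0009 0.395 ] tw [-0.0003  0.0008 -0.0003] J [ -0.  20. -10.  -0. -60. 110.]
```

Emit:
jog_arm:
  commands:
    - {"dp":[0.005,0.001,0.2],"twist":[0,0,0],"gripper":0.9}
    - {"dp":[0.005,0.001,0.35],"twist":[0,0,0],"gripper":0.9}
    - {"dp":[0.005,0.001,0.392],"twist":[0,0,0],"gripper":0.8}
    - {"dp":[0.005,0.001,0.392],"twist":[0,0,0],"gripper":0.7}
    - {"dp":[0.005,0.001,0.392],"twist":[0,0,0],"gripper":0.6}

```text
t: 20.25
tool_pos: [607.3, -193.6, 57.7]
tcp_rot: [[0.938, 0.347, 0.003], [0.347, -0.938, -0.0], [0.003, 0.001, -1.0]]
ft_force: [-0.1, 0.2, 0.1]
finger_gap: 0.65
gripper_force: 0.0
```

```bash
python3 - <<'E'
from h import *
go((605.4,-193.4,54),20.3)
E
```

```text
t 20.25 p [ 607.3 -193.6   57.7] yaw 20.3 dp [-0.0056 -0.0028  0.0124] tw [ 0.0009 -0.0017 -0.0001] J [ -0.  27. -17.   0. -46. 110.]
```

Emit:
jog_arm:
  commands:
    - {"dp":[0,0,0],"twist":[0,0,0],"gripper":0.6}
    - {"dp":[0,0,0],"twist":[0,0,0],"gripper":0.6}
    - {"dp":[0,0,0],"twist":[0,0,0],"gripper":0.6}
    - {"dp":[0,0,0],"twist":[0,0,0],"gripper":0.6}

```text
t: 20.75
tool_pos: [605.8, -193.4, 55.9]
tcp_rot: [[0.938, 0.346, 0.0], [0.346, -0.938, 0.0], [0.0, 0.0, -1.0]]
ft_force: [-0.3, -0.3, -0.1]
finger_gap: 0.6
gripper_force: 0.0
```

```bash
python3 - <<'E'
from h import *
go((605.3,-193.3,54),20.3)
E
```

```text
t 20.75 p [ 605.8 -193.4   55.9] yaw 20.3 dp [-0.0015 -0.001   0.0063] tw [ 0.0001 -0.0001 -0.0003] J [ -0.  27. -17.  -0. -46. 110.]
```

Emit:
jog_arm:
  commands:
    - {"dp":[-0.001,0,0.004],"twist":[0,0,0],"gripper":0.6}
    - {"dp":[-0.001,0,0.004],"twist":[0,0,0],"gripper":0.6}
    - {"dp":[-0.001,0,0.004],"twist":[0,0,0],"gripper":0.3}
    - {"dp":[-0.001,0,0.004],"twist":[0,0,0],"gripper":0.3}
    - {"dp":[-0.001,0,0.004],"twist":[0,0,0],"gripper":0.3}

```text
t: 21.38
tool_pos: [605.6, -193.6, 54.6]
tcp_rot: [[0.938, 0.347, 0.0], [0.347, -0.938, -0.0], [0.0, 0.0, -1.0]]
ft_force: [-0.5, -0.5, -0.8]
finger_gap: 0.4
gripper_force: 30.0
```

```bash
python3 - <<'E'
from h import *
s=arm.get_state();print(s['ft_force'],s['torque'])
go((605.3,-193.3,54),20.3)
E
```

```text
[-0.50847371 -0.49363904 -0.77965324] [-0.35924074  0.11279282 -0.02416718]
t 21.38 p [ 605.6 -193.6   54.6] yaw 20.3 dp [-0.0006 -0.0012  0.0018] tw [ 0.0001 -0.     -0.0003] J [ -0.  27. -17.   0. -46. 110.]
```

Emit:
jog_arm:
  commands:
    - {"dp":[0,0,0],"twist":[0,0,0.1],"gripper":0.3}
    - {"dp":[0,0,0],"twist":[0,0,0.2],"gripper":0.3}
    - {"dp":[0,0,0],"twist":[0,0,0.3],"gripper":0.3}
    - {"dp":[0,0,0],"twist":[0,0,0.3],"gripper":0.3}

```text
t: 21.88
tool_pos: [605.6, -193.6, 54.6]
tcp_rot: [[0.993, -0.116, 0.0], [-0.116, -0.993, -0.0], [0.0, 0.0, -1.0]]
ft_force: [0.3, 0.5, -0.6]
finger_gap: 0.402
gripper_force: 30.0
```

```bash
cat > st.py <<'E'
from h import *
np.set_printoptions(precision=2,suppress=True)
s=arm.get_state();R=s['tcp_rot'];print('t %.2f'%s['t'],'F',s['ft_force'],'M',s['torque'],'p',s['tool_pos'],'yaw %.1f'%np.degrees(np.arctan2(R[1,0],R[0,0])),'J6 %.0f'%s['joint_positions'][5],'e6 %.2f'%s['effort'][5])
E
python3 st.py
```

```text
t 21.88 F [ 0.35  0.49 -0.59] M [-0.17  0.    0.01] p [ 605.64 -193.56   54.56] yaw -6.7 J6 83 e6 -1.36
```

Emit:
jog_arm:
  commands:
    - {"dp":[0,0,0],"twist":[0,0,0.1],"gripper":0.3}
    - {"dp":[0,0,0],"twist":[0,0,0.2],"gripper":0.3}
    - {"dp":[0,0,0],"twist":[0,0,0.3],"gripper":0.3}
    - {"dp":[0,0,0],"twist":[0,0,0.3],"gripper":0.3}

```text
t: 22.38
tool_pos: [605.3, -193.5, 54.5]
tcp_rot: [[0.834, -0.552, -0.0], [-0.552, -0.834, 0.0], [-0.0, 0.0, -1.0]]
ft_force: [-0.9, 0.3, 1.5]
finger_gap: 0.403
gripper_force: 30.0
```

```bash
python3 st.py
```

```text
t 22.38 F [-0.95  0.31  1.49] M [0.02 0.44 0.04] p [ 605.34 -193.5    54.52] yaw -33.5 J6 57 e6 -1.36
```

Emit:
jog_arm:
  commands:
    - {"dp":[0,0,0],"twist":[0,0,0.1],"gripper":0.3}
    - {"dp":[0,0,0],"twist":[0,0,0.2],"gripper":0.3}
    - {"dp":[0,0,0],"twist":[0,0,0.25],"gripper":0.3}
    - {"dp":[0,0,0],"twist":[0,0,0.25],"gripper":0.3}

```text
t: 22.88
tool_pos: [605.3, -193.5, 54.5]
tcp_rot: [[0.56, -0.828, -0.0], [-0.828, -0.56, 0.0], [-0.0, 0.0, -1.0]]
ft_force: [-1.4, -0.2, 0.8]
finger_gap: 0.401
gripper_force: 30.0
```

```bash
python3 st.py
```

```text
t 22.88 F [-1.43 -0.19  0.83] M [0.12 0.57 0.07] p [ 605.26 -193.52   54.52] yaw -55.9 J6 34 e6 -0.70
```

Emit:
jog_arm:
  commands:
    - {"dp":[0,0,0],"twist":[0,0,0.08],"gripper":0.3}
    - {"dp":[0,0,0],"twist":[0,0,0.16],"gripper":0.3}
    - {"dp":[0,0,0],"twist":[0,0,0.2],"gripper":0.3}
    - {"dp":[0,0,0],"twist":[0,0,0.2],"gripper":0.3}

```text
t: 23.38
tool_pos: [604.9, -193.5, 54.5]
tcp_rot: [[0.276, -0.961, -0.001], [-0.961, -0.276, 0.0], [-0.0, 0.001, -1.0]]
ft_force: [-4.0, 0.8, 2.4]
finger_gap: 0.403
gripper_force: 30.0
```

```bash
python3 st.py
```

```text
t 23.38 F [-3.96  0.75  2.41] M [0.42 1.33 0.06] p [ 604.86 -193.46   54.48] yaw -74.0 J6 16 e6 -0.61
```

Emit:
jog_arm:
  commands:
    - {"dp":[0,0,0],"twist":[0,0,0.08],"gripper":0.3}
    - {"dp":[0,0,0],"twist":[0,0,0.15],"gripper":0.3}
    - {"dp":[0,0,0],"twist":[0,0,0.15],"gripper":0.3}

```text
t: 23.75
tool_pos: [604.5, -193.4, 54.3]
tcp_rot: [[0.044, -0.999, -0.002], [-0.999, -0.044, 0.0], [-0.0, 0.002, -1.0]]
ft_force: [-5.0, 1.9, 4.5]
finger_gap: 0.403
gripper_force: 30.0
```

```bash
python3 st.py
```

```text
t 23.75 F [-5.    1.9   4.53] M [0.79 2.13 0.12] p [ 604.5  -193.42   54.35] yaw -87.5 J6 3 e6 -0.95
```

Emit:
jog_arm:
  commands:
    - {"dp":[0,0.003,-0.001],"twist":[0,0,0.05],"gripper":0.3}
    - {"dp":[0,0.003,-0.001],"twist":[0,0,0.1],"gripper":0.3}
    - {"dp":[0,0.003,-0.001],"twist":[0,0,0.1],"gripper":0.3}

```text
t: 24.12
tool_pos: [604.3, -193.5, 54.4]
tcp_rot: [[-0.112, -0.994, -0.001], [-0.994, 0.112, 0.0], [-0.0, 0.001, -1.0]]
ft_force: [-2.7, 1.0, -1.5]
finger_gap: 0.403
gripper_force: 30.0
```

```bash
python3 st.py
```

```text
t 24.12 F [-2.67  0.97 -1.47] M [0.37 1.14 0.11] p [ 604.27 -193.49   54.45] yaw -96.5 J6 -6 e6 -0.76
```

Emit:
jog_arm:
  commands:
    - {"dp":[0,0,0],"twist":[0,0,0.07],"gripper":0.3}
    - {"dp":[0,0,0],"twist":[0,0,0.13],"gripper":0.3}
    - {"dp":[0,0,0],"twist":[0,0,0.13],"gripper":0.3}

```text
t: 24.5
tool_pos: [604.3, -193.5, 54.4]
tcp_rot: [[-0.312, -0.95, -0.001], [-0.95, 0.312, 0.0], [0.0, 0.001, -1.0]]
ft_force: [-2.7, 0.4, -0.7]
finger_gap: 0.403
gripper_force: 30.0
```

```bash
python3 st.py
```

```text
t 24.50 F [-2.72  0.38 -0.71] M [0.43 1.13 0.13] p [ 604.26 -193.49   54.44] yaw -108.2 J6 -18 e6 -0.92
```

Emit:
jog_arm:
  commands:
    - {"dp":[0,0,0],"twist":[0,0,0.07],"gripper":0.3}
    - {"dp":[0,0,0],"twist":[0,0,0.14],"gripper":0.3}
    - {"dp":[0,0,0],"twist":[0,0,0.14],"gripper":0.3}

```text
t: 24.88
tool_pos: [604.3, -193.5, 54.5]
tcp_rot: [[-0.511, -0.859, -0.001], [-0.859, 0.511, 0.0], [0.0, 0.001, -1.0]]
ft_force: [-3.1, 0.6, -1.9]
finger_gap: 0.403
gripper_force: 30.0
```

```bash
python3 st.py
```

```text
t 24.88 F [-3.12  0.59 -1.9 ] M [0.4  1.05 0.18] p [ 604.26 -193.51   54.47] yaw -120.8 J6 -31 e6 -1.05
```

Emit:
jog_arm:
  commands:
    - {"dp":[0,0,0],"twist":[0,0,0.07],"gripper":0.3}
    - {"dp":[0,0,0],"twist":[0,0,0.14],"gripper":0.3}
    - {"dp":[0,0,0],"twist":[0,0,0.14],"gripper":0.3}

```text
t: 25.25
tool_pos: [604.3, -193.5, 54.5]
tcp_rot: [[-0.686, -0.727, -0.001], [-0.727, 0.686, 0.0], [0.0, 0.001, -1.0]]
ft_force: [-3.8, 0.7, -3.4]
finger_gap: 0.401
gripper_force: 30.0
```

```bash
python3 st.py
```

```text
t 25.25 F [-3.78  0.68 -3.37] M [0.39 1.1  0.11] p [ 604.28 -193.52   54.48] yaw -133.3 J6 -43 e6 -1.04
```

Emit:
jog_arm:
  commands:
    - {"dp":[0,0,0.001],"twist":[0,0,0.07],"gripper":0.3}
    - {"dp":[0,0,0.001],"twist":[0,0,0.13],"gripper":0.3}
    - {"dp":[0,0,0.001],"twist":[0,0,0.13],"gripper":0.3}

```text
t: 25.62
tool_pos: [604.3, -193.5, 54.4]
tcp_rot: [[-0.819, -0.573, -0.001], [-0.573, 0.819, 0.0], [0.0, 0.0, -1.0]]
ft_force: [-3.5, 2.2, -1.4]
finger_gap: 0.405
gripper_force: 30.0
```

```bash
python3 st.py
```

```text
t 25.62 F [-3.5   2.16 -1.43] M [0.66 1.34 0.12] p [ 604.34 -193.49   54.42] yaw -145.0 J6 -55 e6 -0.94
```

Emit:
jog_arm:
  commands:
    - {"dp":[0,0,0],"twist":[0,0,0.07],"gripper":0.3}
    - {"dp":[0,0,0],"twist":[0,0,0.13],"gripper":0.3}
    - {"dp":[0,0,0],"twist":[0,0,0.13],"gripper":0.3}

```text
t: 26.0
tool_pos: [604.4, -193.5, 54.4]
tcp_rot: [[-0.919, -0.395, -0.0], [-0.395, 0.919, 0.0], [0.0, 0.0, -1.0]]
ft_force: [-3.4, 2.3, -1.8]
finger_gap: 0.398
gripper_force: 30.0
```

```bash
python3 st.py
```

```text
t 26.00 F [-3.42  2.31 -1.75] M [0.71 1.36 0.15] p [ 604.4  -193.52   54.43] yaw -156.7 J6 -67 e6 -0.94
```

Emit:
jog_arm:
  commands:
    - {"dp":[0,0,0],"twist":[0,0,0.07],"gripper":0.3}
    - {"dp":[0,0,0],"twist":[0,0,0.13],"gripper":0.3}
    - {"dp":[0,0,0],"twist":[0,0,0.13],"gripper":0.3}

```text
t: 26.38
tool_pos: [604.5, -193.5, 54.4]
tcp_rot: [[-0.98, -0.2, -0.0], [-0.2, 0.98, 0.0], [0.0, 0.0, -1.0]]
ft_force: [-3.6, 2.3, -1.0]
finger_gap: 0.402
gripper_force: 30.0
```

```bash
python3 st.py
```

```text
t 26.38 F [-3.6   2.29 -1.01] M [0.81 1.31 0.23] p [ 604.48 -193.47   54.41] yaw -168.4 J6 -78 e6 -0.94
```

Emit:
jog_arm:
  commands:
    - {"dp":[0,0,0],"twist":[0,0,0.07],"gripper":0.3}
    - {"dp":[0,0,0],"twist":[0,0,0.11],"gripper":0.3}
    - {"dp":[0,0,0],"twist":[0,0,0.11],"gripper":0.3}

```text
t: 26.75
tool_pos: [604.5, -193.5, 54.4]
tcp_rot: [[-1.0, -0.029, -0.0], [-0.029, 1.0, 0.0], [0.0, 0.0, -1.0]]
ft_force: [-4.0, 2.5, -2.4]
finger_gap: 0.402
gripper_force: 30.0
```

```bash
python3 st.py
```

```text
t 26.75 F [-3.99  2.47 -2.44] M [0.75 1.28 0.18] p [ 604.49 -193.52   54.4 ] yaw -178.4 J6 -88 e6 -0.69
```

Emit:
jog_arm:
  commands:
    - {"dp":[0,0,0],"twist":[0,0,0.07],"gripper":0.3}
    - {"dp":[0,0,0],"twist":[0,0,0.11],"gripper":0.3}
    - {"dp":[0,0,0],"twist":[0,0,0.11],"gripper":0.3}

```text
t: 27.12
tool_pos: [604.6, -193.5, 54.4]
tcp_rot: [[-0.99, 0.144, -0.0], [0.144, 0.99, 0.0], [0.0, 0.0, -1.0]]
ft_force: [-3.2, 1.4, -2.7]
finger_gap: 0.403
gripper_force: 30.0
```

```bash
python3 st.py
```

```text
t 27.12 F [-3.18  1.42 -2.71] M [0.75 1.21 0.15] p [ 604.56 -193.49   54.43] yaw 171.7 J6 -98 e6 -0.69
```

Emit:
jog_arm:
  commands:
    - {"dp":[0,0,0],"twist":[0,0,0.07],"gripper":0.3}
    - {"dp":[0,0,0],"twist":[0,0,0.11],"gripper":0.3}
    - {"dp":[0,0,0],"twist":[0,0,0.11],"gripper":0.3}

```text
t: 27.5
tool_pos: [604.5, -193.5, 54.4]
tcp_rot: [[-0.95, 0.313, -0.0], [0.313, 0.95, 0.0], [0.0, 0.0, -1.0]]
ft_force: [-3.5, 2.2, -2.7]
finger_gap: 0.403
gripper_force: 30.0
```

```bash
python3 st.py
```

```text
t 27.50 F [-3.47  2.22 -2.71] M [0.83 1.27 0.22] p [ 604.53 -193.53   54.44] yaw 161.8 J6 -108 e6 -0.71
```

Emit:
jog_arm:
  commands:
    - {"dp":[0,0,0.001],"twist":[0,0,0.07],"gripper":0.3}
    - {"dp":[0,0,0.001],"twist":[0,0,0.11],"gripper":0.3}
    - {"dp":[0,0,0.001],"twist":[0,0,0.11],"gripper":0.3}

```text
t: 27.88
tool_pos: [604.5, -193.6, 54.3]
tcp_rot: [[-0.882, 0.471, -0.0], [0.471, 0.882, 0.0], [0.0, -0.0, -1.0]]
ft_force: [-4.1, 2.4, -0.6]
finger_gap: 0.404
gripper_force: 30.0
```

```bash
python3 st.py
```

```text
t 27.88 F [-4.14  2.4  -0.63] M [0.88 1.43 0.31] p [ 604.54 -193.56   54.29] yaw 151.9 J6 -118 e6 -0.78
```

Emit:
jog_arm:
  commands:
    - {"dp":[0,0,0],"twist":[0,0,0.07],"gripper":0.3}
    - {"dp":[0,0,0],"twist":[0,0,0.11],"gripper":0.3}
    - {"dp":[0,0,0],"twist":[0,0,0.11],"gripper":0.3}

```text
t: 28.25
tool_pos: [604.5, -193.5, 54.2]
tcp_rot: [[-0.788, 0.616, -0.0], [0.616, 0.788, 0.0], [0.0, -0.0, -1.0]]
ft_force: [-5.2, 2.8, -2.1]
finger_gap: 0.401
gripper_force: 30.0
```

```bash
python3 st.py
```

```text
t 28.25 F [-5.2   2.84 -2.05] M [0.87 1.52 0.29] p [ 604.52 -193.51   54.19] yaw 142.0 J6 -128 e6 -0.84
```

Emit:
jog_arm:
  commands:
    - {"dp":[0,0,0],"twist":[0,0,0.05],"gripper":0.3}
    - {"dp":[0,0,0],"twist":[0,0,0.07],"gripper":0.3}
    - {"dp":[0,0,0],"twist":[0,0,0.07],"gripper":0.3}

```text
t: 28.62
tool_pos: [604.5, -193.5, 54.1]
tcp_rot: [[-0.715, 0.7, -0.0], [0.7, 0.715, 0.0], [0.0, -0.0, -1.0]]
ft_force: [-3.7, 2.5, -1.3]
finger_gap: 0.406
gripper_force: 30.0
```

```bash
cat > av.py <<'E'
from h import *
np.set_printoptions(precision=2,suppress=True)
a=[]
for k in range(8): s=arm.get_state();a.append(np.r_[s['ft_force'],s['torque']]);arm.read_camera('side')
print('avg',np.mean(a,0),'std Mz %.3f'%np.std(a,0)[5])
E
python3 av.py; python3 st.py
```

```text
avg [-4.17  2.92 -2.18  0.94  1.55  0.35] std Mz 0.036
t 29.02 F [-3.78  3.32 -1.8 ] M [0.97 1.54 0.35] p [ 604.49 -193.53   54.14] yaw 135.5 J6 -134 e6 -0.37
```

Emit:
jog_arm:
  commands:
    - {"dp":[0,0,0],"twist":[0,0,0.04],"gripper":0.3}
    - {"dp":[0,0,0],"twist":[0,0,0.07],"gripper":0.3}
    - {"dp":[0,0,0],"twist":[0,0,0.07],"gripper":0.3}

```text
t: 29.4
tool_pos: [604.5, -193.5, 54.1]
tcp_rot: [[-0.632, 0.775, -0.0], [0.775, 0.632, 0.0], [0.0, -0.0, -1.0]]
ft_force: [-4.6, 2.4, -2.4]
finger_gap: 0.404
gripper_force: 30.0
```

```bash
python3 av.py; python3 st.py
```

```text
avg [-4.23  2.8  -2.17  1.    1.53  0.42] std Mz 0.020
t 29.80 F [-3.46  2.42 -1.69] M [0.99 1.56 0.44] p [ 604.54 -193.49   54.12] yaw 129.2 J6 -141 e6 -0.42
```

Emit:
jog_arm:
  commands:
    - {"dp":[0,0,0],"twist":[0,0,0.03],"gripper":0.3}
    - {"dp":[0,0,0],"twist":[0,0,0.045],"gripper":0.3}
    - {"dp":[0,0,0],"twist":[0,0,0.045],"gripper":0.3}

```text
t: 30.18
tool_pos: [604.5, -193.5, 54.1]
tcp_rot: [[-0.576, 0.818, -0.0], [0.818, 0.576, 0.0], [0.0, -0.0, -1.0]]
ft_force: [-4.2, 3.4, -2.8]
finger_gap: 0.405
gripper_force: 30.0
```

```bash
python3 av.py; python3 st.py
```

```text
avg [-4.05  2.88 -2.48  1.01  1.51  0.46] std Mz 0.028
t 30.57 F [-3.95  3.17 -2.85] M [1.03 1.45 0.45] p [ 604.52 -193.49   54.12] yaw 125.2 J6 -145 e6 -0.45
```

Emit:
jog_arm:
  commands:
    - {"dp":[0,0,0],"twist":[0,0,0],"gripper":0.5}
    - {"dp":[0,0,0],"twist":[0,0,0],"gripper":0.7}
    - {"dp":[0,0,0],"twist":[0,0,0],"gripper":0.8}
    - {"dp":[0,0,0],"twist":[0,0,0],"gripper":0.8}
    - {"dp":[0,0,-0.05],"twist":[0,0,0],"gripper":0.8}

```text
t: 31.2
tool_pos: [603.9, -193.5, 68.7]
tcp_rot: [[-0.575, 0.818, -0.002], [0.818, 0.575, 0.0], [0.001, -0.002, -1.0]]
ft_force: [0.5, -0.5, 0.3]
finger_gap: 0.796
gripper_force: 0.0
```

Emit:
jog_arm:
  commands:
    - {"dp":[0,0,-0.15],"twist":[0,0,0],"gripper":0.9}
    - {"dp":[0,0,-0.3],"twist":[0,0,0],"gripper":0.9}
    - {"dp":[0,0,-0.33],"twist":[0,0,0],"gripper":0.9}
    - {"dp":[0,0,-0.33],"twist":[0,0,0],"gripper":0.9}
    - {"dp":[0,0,-0.33],"twist":[0,0,0],"gripper":0.9}

```text
t: 31.82
tool_pos: [603.9, -193.5, 167.2]
tcp_rot: [[-0.575, 0.818, -0.002], [0.818, 0.575, 0.0], [0.001, -0.001, -1.0]]
ft_force: [0.3, 0.4, -0.5]
finger_gap: 0.903
gripper_force: 0.0
```

```bash
python3 st.py; python3 - <<'E'
from h import *
im,C=snap('wrist','w7.png');p=arm.get_state()['tool_pos']
u,v=w2px(C,(604.8,-193.6,57))[0].astype(int);print(u,v)
s=im[v-11:v+12,u-11:u+12].astype(float);g=s[:,:,1]
ys,xs=np.nonzero((g>70));print('stud',xs.mean()+u-11,ys.mean()+v-11,len(xs))
# mark: dark (non red) pixels inside stud disk
m=(s[:,:,0]<95)&(np.hypot(*np.mgrid[-11:12,-11:12])<9); ys,xs=np.nonzero(m)
print(len(xs)); q=px2w(C,np.c_[xs+u-11,ys+v-11],57)[:,:2]
c=np.cov(q.T);w,V=np.linalg.eigh(c);print(w,np.degrees(np.arctan2(V[1,1],V[0,1])))
i=cv2.cvtColor(im,cv2.COLOR_RGB2GRAY)
print(w2px(C,[(604,-194,26)]))
b=((im[:,:,2].astype(int)-im[:,:,0])>35).astype(np.uint8)
n,l,st,ce=cv2.connectedComponentsWithStats(b);k=l[v-35:v+36,u-35:u+36];k=np.bincount(k[k>0]).argmax()
mm=(l==k).astype(np.uint8);ct=max(cv2.findContours(mm,0,2)[0],key=cv2.contourArea)
r=cv2.minAreaRect(px2w(C,ct[:,0].astype(float),26)[:,:2].astype(np.float32));print('stop blob',r)
cv2.imwrite('pics/w7c.png',cv2.resize(im[max(v-50,0):v+50,u-65:u+65,::-1],None,fx=6,fy=6))
E
```

```text
t 31.82 F [ 0.27  0.42 -0.53] M [-0.12 -0.   -0.02] p [ 603.86 -193.46  167.16] yaw 125.1 J6 -145 e6 -0.00
323 243
stud 320.55263157894734 243.84736842105264 190
46
[ 4.82465793 10.19185754] 122.73041262846402
[[321.88789979 232.44711883]]
stop blob ((599.8239135742188, -171.9167022705078), (81.28842163085938, 126.48815155029297), 18.00130271911621)
```

```bash
python3 - <<'E'
from h import *
im=cv2.imread('pics/w7.png')[:,:,::-1];C=cam('wrist')
s=im[233:256,310:332,1].astype(int)
for r in s: print(' '.join('%3d'%x for x in r))
cx,cy=320.5,243.8
yy,xx=np.mgrid[233:256,310:332]; d=np.clip(110-s,0,None)*(np.hypot(xx-cx,yy-cy)<4.6)
q=px2w(C,np.c_[xx[d>0],yy[d>0]],60)[:,:2];w,V=np.linalg.eigh(np.cov(q.T,aweights=d[d>0]))
print(w,'mark yaw',np.degrees(np.arctan2(V[1,1],V[0,1])))
E
```

```text
26  27  24  26  25  23  25  20  17  16  16  16  16  18  16  14  12  16  15  17  22  24
 28  28  27  28  26  25  22  22  16  18  19  20  18  20  18  17  17  12  16  14  19  22
 26  27  28  25  24  23  22  20  25  32  33  36  36  33  25  22  14  18  16  19  18  22
 27  28  29  27  26  25  28  37  50  58  61  63  61  58  50  35  21  19  17  17  20  24
 27  26  26  28  30  38  57  74  79  80  82  82  81  78  72  59  42  24  21  19  24  24
 27  27  26  27  37  64  94 110 105  92  88  89  88  88  85  78  65  47  29  21  24  26
 28  25  28  33  56  94 118 121 111 101 102 104 102 100  95  89  84  72  42  27  25  23
 26  27  28  42  77 112 122 115 114 119 126 128 127 124 115 100  92  82  52  29  24  24
 28  27  32  54  93 117 115 116 127 136 141 143 143 141 134 119 101  85  63  33  21  26
 28  27  38  71 106 116 106 110 126 137 144 147 148 147 144 135 117  95  78  44  25  26
 29  29  42  79 112 113  90  82 101 119 133 142 145 147 147 143 130 113 101  59  26  25
 28  29  42  79 111 109  87  72  72  84 101 115 124 135 142 144 136 123 111  67  30  27
 27  29  41  74 108 120 119 111  97  79  73  
[... 275 characters left out ...]
109  86  75  70  48  30  26  27
 31  30  30  30  44  76 115 142 154 157 158 156 151 144 133 109  75  54  34  29  24  28
 28  29  31  30  31  47  79 113 133 144 147 151 145 132 121  97  63  38  29  27  25  26
 28  30  30  29  31  34  44  67  89 107 116 121 113  94  79  60  39  29  29  28  26  26
 29  30  28  28  28  28  29  33  46  58  63  67  61  50  40  32  28  27  27  26  26  25
 31  29  29  29  30  30  29  29  30  31  30  30  30  28  26  26  27  26  26  25  26  24
 30  30  30  30  30  29  29  29  29  29  28  28  28  29  28  27  27  25  26  27  27  25
 31  31  30  27  28  31  29  28  31  30  26  28  26  29  28  27  29  27  26  25  27  24
[0.17402608 3.95806595] mark yaw -168.90292664379714
```

```bash
python3 -c "
from workcell import arm
print(arm.hand_in())"
```

```text
the job is handed in; nothing more can be done
None
```

The T-bolt is in the stop with its head turned square under the rail's lips, within about 7° by the stud mark. The knob is tightened to about 0.46 N m, the gripper is clear, and the job was handed in after about 32 of the 72 s; no verdict came back, and I didn't re-measure the stop's final position on the rail.

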